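# Load the shaker, ratchet its clamp tight and start it

## Robot

A 6-joint arm with a two-finger parallel gripper is mounted at the origin on a cart in front of the work surface, level with it; the furniture and walls round the work are solid. World frame = base frame: x ahead of the robot, y to its left, z up, the work surface at z = 0. Lengths are in m, angles in rad, forces in N, time in s.
With the tool pointing down it reaches from about 0.275 to 0.725 m from the base axis. Payload 5.6 kg.
Tool frame: the origin (TCP) lies at the very end of the fingers, on their centre line; the grasp point (between the pads) lies 19 mm behind it (bot.grasp_offset is the distance from the TCP to the grasp point, in m); z points along the fingers, y is the direction in which the jaws open and shut (so a half turn about z gives the same grasp; the last joint's range is limited). The gripper opens to 85 mm and grips with 20 to 120 N. Pads are 22 mm wide; open, the fingers measure 114 mm over their backs; the gripper's body (76 mm by 85 mm) begins 54 mm behind the grasp point. The pads swing forward as they close: fully open they stand 13 mm farther back than shut.
Start: joints at [-1.023, 0.255, 0.108, 0, -1.424, -0.285], TCP at [0.143, -0.531, 0.231] pointing down, gripper open.
Joint ranges: [-2.95, 2.95], [-1.21, 1.97], [-1.09, 1.5], [-2.87, 1.71], [-2.94, -0.07], [-3.05, 3.05]. Speed limits (rad/s): [2.57, 2.57, 3.14, 3.14, 3.14, 3.14].

## Interface

Orientations are given as a rotation vector (axis times angle).
In Python, from bench import bot, vision gives the robot as it stands.
- The arm moves only by the tool drive_tool, never from a script. Its argument "rows" is a list of rows, each a list of 5 numbers: the opening, from 0 (shut) to 1 (fully open), then the shift along the world's x, y, z normalised to -1 to 1, where 1 is 3 cm, then the turn about the world's z normalised to -1 to 1, where 1 is 45 degrees. A call has 1 to 20 rows; each row shifts and turns the commanded pose from where the row before left it; what a row does not reach is not made up. A row lasts 1/12 s, in which the tool goes at most 41.7 mm and 7.16 degrees, less where a joint would pass 70% of its speed; a pose out of reach is approached as far as the arm can. A call with a number of a shift or a turn outside -1 to 1 is refused whole. A call with a gripper value outside its range is refused whole. The fingers move at their own pace and stop on an object; the grip force is fixed at half the most. Time passes only in rows, so rows that do not move let the fingers close. It gives the time, the measured TCP pose, the force and the opening at its end, in the units of the state.
- bot.get_state(): the state, without advancing time (a new reading comes with each control period).
- vision.read_camera(name): name is "scene" or "top"; returns (picture, depth): 400x640x3 uint8, blue, green, red; 400x640 float32, m along the optical axis (not along the pixel's ray), 0 where there is no reading.
- vision.get_calibration(name): a dict with "mtx" (3x3 intrinsics, pixels), "rvec" (rotation vector, rad) and "tvec" (3), from world to camera coordinates, as OpenCV has them. Camera axes: x right, y down, z forward; pixel columns grow to the right and rows downward; lengths in m; the calibration is good to about 2 mm. A picture is of the moment at which its call begins. get_calibration takes no time and is no camera call.
- bot.finish_job(): hands the job in, once; it reports no verdict.
The state is a dict: "time": time; "joint_pos": joint angles; "dq": joint speeds; "joint_efforts": joint torques, N m; "ee_pos": TCP position; "tool_rot": TCP orientation; "ft_force": force on the tool from outside, world axes, zero at the start; "wrist_torque": the same for the moment, N m; "width": opening from 0.0 (shut) to 1.0 (fully open).
Only numpy, scipy, OpenCV 4.12 (cv2) and the standard library are available. Lean on these libraries where they do the work, as an engineer would, in place of code of your own. Each camera call takes 0.05 s, during which the arm holds its last target.

## Task

A blue buffer bottle with a red cap was left in the clamp trough of the bench shaker: take it out and stand it upright on the bench. Stand every squat amber sample jar with a white lid upright in the trough instead. Then tighten the clamp by turning the hexagonal drive head clockwise in short swings, letting go and taking a fresh grip each time because the yellow guard posts stop a full turn, until you feel the jaw come up hard against the jars and all of them are held firmly. Once they are clamped, press the green start button fully down and leave everything released, without disturbing the slide box, the timer and the other things on the bench.

Things in the scene. Friction and masses are not known exactly. Their poses are not given: they have to be found in the camera images.
- trough (a point): Middle of the clamp trough, on the shaker's deck, 55 mm above the bench. +x points across the trough, away from the drive head, to the fixed jaw; +y along the trough; z up. The trough is 76 mm wide in x (jaw to jaw) when fully slack and 214 mm long in y between 16 mm high end walls. Three jars (58 mm across) fit side by side; centres 70 mm apart work well.
- fixed_jaw_face (a point): Centre of the rubber face of the blue fixed jaw, at x = +38 mm in the trough's frame; the jaw rises 20 mm above the deck.
- guards (a point): The two yellow guard posts: this point is midway between them, on the drive head's axis, at the height of their tops, 52 mm above the deck; axes as the trough's. Their inner faces stand 40 mm from the axis, at +x and -x; each is 8 mm thick and 50 mm wide in y. So fingers can straddle the head only roughly along y, and swing about 35 degrees either way.
- shaker: Bench shaker: white housing 250 x 240 mm (x, y), aluminium deck 55 mm above the bench, does not move in a run but stands elsewhere and turned up to 12 degrees at each start. Origin at the centre of its underside; axes as the trough's.
- jaw_face (a point): Centre of the rubber face of the blue moving jaw, 10.5 mm above the deck; axes as the trough's. The jaw rises 19 mm above the deck. Fully slack its face stands at x = -38 mm in the trough's frame, and it moves 2.8 mm to +x for each radian of the drive head. Only the head drives it, and it holds where it is left.
- head_grip (a point): Hexagonal steel drive head, upright axis, 50 mm across flats, 58 over corners, 34 mm tall. The point is on its axis at mid height, 29 mm above the deck, 108 mm from the trough point along the trough's -x. It turns with the head: its x axis is square to a flat, and flats repeat every 60 degrees. Grip two opposite flats from above, at mid height or a little higher.
- drive_head (a joint): Turn of the drive head in rad; 0 fully slack, grows as it is tightened (clockwise seen from above), 0 to 0.9 at the start. It needs about 0.2 N m to turn and stays where it is left. It runs freely until the jaw meets the jars, then its torque climbs by about 2 N m per rad. Some 0.4 N m above the running torque is firm. Let go, it springs back (up to about 0.5 rad) and keeps pressing; further swings then gain nothing: that is firmly clamped.
- start_button_top (a point): Centre of the top of the round green start button, 26 mm across, on a black housing on the shaker's deck near its front corner. Pressed straight down.
- start_button (a joint): Travel of the start button in m: 0 up, 0.006 fully down; spring return, 4 N to push it fully down.
- jaw: The moving jaw itself (origin on the deck below the centre of its face, same axes as jaw_face).
- bottle_mid (a point): Blue buffer bottle with a red cap, 48 mm across, 112 mm tall, 110 g, loose, standing in the trough at the start; its centre, half-way up (56 mm). Grasp round the body, which is straight up to 98 mm, above the jaws.
- timer_mid (a point): White lab timer 60 x 70 x 22 mm lying on the bench, bystander; its centre.
- slides_mid (a point): Grey slide box 79 x 95 x 33 mm, bystander; its centre.
- jar_1_mid (a point): Squat round amber sample jar with a ribbed white screw lid, 58 mm across all the way up, 36 mm tall, 55 to 120 g, loose, standing on the bench; two or three of the three are present. This is its centre, half-way up (18 mm); its z axis points up. Grasp it across its upper half, so that the fingers stay above the clamp jaws.
- jar_1: The same jar; origin at the centre of its underside.
- jar_2_mid (a point): Squat round amber sample jar with a ribbed white screw lid, 58 mm across all the way up, 36 mm tall, 55 to 120 g, loose, standing on the bench; two or three of the three are present. This is its centre, half-way up (18 mm); its z axis points up. Grasp it across its upper half, so that the fingers stay above the clamp jaws.
- jar_2: The same jar; origin at the centre of its underside.
- jar_3_mid (a point): Squat round amber sample jar with a ribbed white screw lid, 58 mm across all the way up, 36 mm tall, 55 to 120 g, loose, standing on the bench; two or three of the three are present. This is its centre, half-way up (18 mm); its z axis points up. Grasp it across its upper half, so that the fingers stay above the clamp jaws.
- jar_3: The same jar; origin at the centre of its underside.
Mind the look-alikes: they are no part of the job. Leave any purple look-alike of the jar_2 alone.

How it is judged:
On the way, in this order (a step that is already met when the one before it is completed fails the run):
1. the buffer bottle stands upright on the bench and every jar present stands upright on the deck in the trough, let go, with the clamp still loose (x of jar_1_mid in the frame of trough between -0.038 and 0.038 m and y of jar_1_mid in the frame of trough between -0.107 and 0.107 m and z of jar_1_mid in the frame of trough between 0.012 and 0.025 m and angle between each of jar_1_mid, jar_2_mid, jar_3_mid, bottle_mid's own z axis and vertical below 0.12 rad and x of jar_2_mid in the frame of trough between -0.038 and 0.038 m and y of jar_2_mid in the frame of trough between -0.107 and 0.107 m and z of jar_2_mid in the frame of trough between 0.012 and 0.025 m and x of jar_3_mid in the frame of trough between -0.038 and 0.038 m and y of jar_3_mid in the frame of trough between -0.107 and 0.107 m and z of jar_3_mid in the frame of trough between 0.012 and 0.025 m and contact force between the fingers and jar_1 below 0.2 N and contact force between the fingers and jar_2 below 0.2 N and contact force between the fingers and jar_3 below 0.2 N and height (world z) of bottle_mid between 0.046 and 0.066 m), for 0.2 s.
2. the drive head has been tightened until the jaw presses on every jar with more than 4 N (contact force between jaw and jar_1 above 4 N and contact force between jaw and jar_2 above 4 N and contact force between jaw and jar_3 above 4 N and x of jar_1_mid in the frame of trough between -0.038 and 0.038 m and y of jar_1_mid in the frame of trough between -0.107 and 0.107 m and z of jar_1_mid in the frame of trough between 0.012 and 0.025 m and angle between each of jar_1_mid, jar_2_mid, jar_3_mid's own z axis and vertical below 0.12 rad and x of jar_2_mid in the frame of trough between -0.038 and 0.038 m and y of jar_2_mid in the frame of trough between -0.107 and 0.107 m and z of jar_2_mid in the frame of trough between 0.012 and 0.025 m and x of jar_3_mid in the frame of trough between -0.038 and 0.038 m and y of jar_3_mid in the frame of trough between -0.107 and 0.107 m and z of jar_3_mid in the frame of trough between 0.012 and 0.025 m), for 0.2 s.
3. the start button is pressed fully down (more than 5 mm) (value of joint start_button above 0.005 m).
At the end, for the whole second after the job is handed in: The buffer bottle stands upright on the bench (within 7 degrees). Every jar present stands upright (within 7 degrees) on the deck inside the trough, at rest, released, with the jaw pressing each with more than 3 N; the start button has sprung back up (all of step 1 and contact force between jaw and jar_1 above 3 N and contact force between jaw and jar_2 above 3 N and contact force between jaw and jar_3 above 3 N and value of joint start_button below 0.002 m and linear speed of each of jar_1, jar_2, jar_3 below 0.02 m/s); the robot touches nothing.
It fails at once if the slide box or the timer is pushed more than 30 mm from its place (distance of any of slides_mid, timer_mid from where it was at the start of the episode above 0.03 m).
It fails at once if the start button is pressed before the jars are clamped (value of joint start_button above 0.004 m and (contact force between jaw and jar_1 below 1 N or contact force between jaw and jar_2 below 1 N or contact force between jaw and jar_3 below 1 N)).
Of jar_1, jar_2, jar_3 only 2 to 3 are there at a start; the rules pass over those that are not, and their reading is None.
At some moment in a run one of jar_1, jar_2, jar_3 may be knocked a few centimetres aside while the robot is not near it.
It also fails if it takes over 208 s, if anything falls off the work surface, if the arm or the gripper's body presses on something with over 40 N, if the wrist force passes 120 N, or if a joint passes its speed limit or range.

## Working session

There is one attempt and no reset: what is moved stays moved. The work goes in short steps, Python scripts to look and compute and a tool call to move; the robot and the scene stay as the last step left them, time stands still between calls to the robot, and variables do not carry over. Pictures are saved under pics/ and viewed, and the job is handed in when it is done.

Besides the shell and the picture viewer there is one more tool, called in YAML: its name, and indented under it one key for each argument. drive_tool: Moves the arm, as the interface text tells. Scaled input: -1 to 1 covers 3 cm each way for a shift and 45 degrees each way for a turn. Its arguments: {"type":"object","properties":{"rows":{"type":"array","items":{"type":"array","items":{"type":"number","minimum":-1,"maximum":1}}}},"required":["rows"]}

```bash
ls; mkdir -p pics; cat > h.py <<'E'
import numpy as np,cv2
from bench import bot,vision
def cam(n):
    c=vision.get_calibration(n);R,_=cv2.Rodrigues(np.array(c['rvec'],float));return np.array(c['mtx'],float),R,np.array(c['tvec'],float).ravel()
def ray(n,uv,z):
    K,R,t=cam(n);d=R.T@np.linalg.solve(K,np.array([uv[0],uv[1],1.]));o=-R.T@t
    return o+d*(z-o[2])/d[2]
def cloud(n,depth):
    K,R,t=cam(n);v,u=np.mgrid[0:400,0:640];p=np.stack([(u-K[0,2])/K[0,0]*depth,(v-K[1,2])/K[1,1]*depth,depth],-1)
    return (p-t)@R
def proj(n,p):
    K,R,t=cam(n);q=K@(R@np.array(p,float)+t);return q[:2]/q[2]
E
python3 - <<'E'
from h import *
for n in('scene','top'):
    im,d=vision.read_camera(n);cv2.imwrite(f'pics/{n}0.png',im);np.save(f'{n}0.npy',d)
    K,R,t=cam(n);print(n,K[0,0],-R.T@t,R[2])
print(bot.get_state())
E
```

```text
pics
scene 405.9721609770943 [-0.05260113  0.79112681  0.50687204] [ 0.68494819 -0.57163363 -0.45175321]
top 439.83614809779635 [0.45807163 0.26959885 1.10405602] [ 0.08397011 -0.00829    -0.99643379]
{'time': 0.1, 'joint_pos': array([-1.02338339e+00,  2.55703682e-01,  1.07174158e-01, -4.03399496e-04,
       -1.42389761e+00, -2.84579081e-01]), 'dq': array([ 0.00083947,  0.00014658,  0.00229807,  0.00308959, -0.00024592,
       -0.00098229]), 'joint_efforts': array([-2.59269837e-03, -3.87603235e+01,  2.38474578e+01,  5.37819698e+00,
       -3.84229716e-03, -1.20545076e-05]), 'ee_pos': array([ 0.14283119, -0.53069348,  0.23049665]), 'tool_rot': array([ 4.11539988e-01, -3.11422303e+00, -2.59622814e-03]), 'ft_force': array([-0.06884755, -0.07255648,  0.15649286]), 'wrist_torque': array([ 0.00753791,  0.01090955, -0.05362991]), 'width': 1.001010948096109}
```

View pics/top0.png

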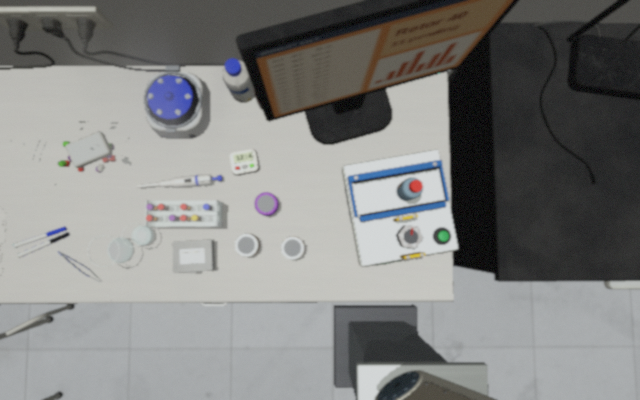

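View pics/scene0.png

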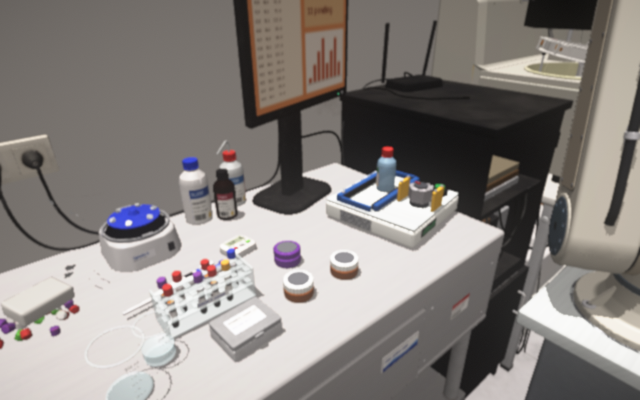

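The top view shows two white-lidded jars at about (247,245) and (292,248) and the purple look-alike at (266,204). The bottle stands in the trough at about (412,187), the hex head is at (410,236) and the button at (442,236). I'll measure these next.

```bash
python3 - <<'E'
from h import *
im=cv2.imread('pics/top0.png');d=np.load('top0.npy');P=cloud('top',d)
c=cv2.resize(im[140:275,330:470],None,fx=5,fy=5,interpolation=cv2.INTER_CUBIC)[:600];cv2.imwrite('pics/c1.png',c)
c=cv2.resize(im[140:290,150:310],None,fx=4,fy=4,interpolation=cv2.INTER_CUBIC);cv2.imwrite('pics/c2.png',c)
hsv=cv2.cvtColor(im,cv2.COLOR_BGR2HSV)
def blobs(m,nm,z,mn=15):
    n,l,s,ce=cv2.connectedComponentsWithStats(m.astype(np.uint8))
    for i in range(1,n):
        if s[i,4]>=mn:
            mm=l==i
            print(nm,s[i],ce[i].round(1),'ray',ray('top',ce[i],z)[:2].round(4),'medz',np.median(P[mm][:,2]).round(4))
H,S,V=[hsv[...,i].astype(int) for i in range(3)]
blobs((H>95)&(H<125)&(S>140)&(np.mgrid[0:400,0:640][1]>340),'blue',.075)
blobs((H>15)&(H<32)&(S>110)&(np.mgrid[0:400,0:640][1]>340),'yel',.107,6)
blobs((H>50)&(H<85)&(S>80)&(np.mgrid[0:400,0:640][1]>340),'green',.08,8)
blobs(((H<8)|(H>172))&(S>120)&(np.mgrid[0:400,0:640][1]>340),'red',.167,8)
# heights
for p in [(247,245),(292,248),(266,204),(442,236),(410,236),(412,187),(376,180),(425,255),(415,186),(193,256),(244,161)]:
    print(p,P[p[1],p[0]].round(4))
E
```

```text
blue [358 163  76  18 388] [395.  171.4] ray [0.6159 0.0742] medz 0.0747
blue [437 162   4   7  18] [438.9 164.8] ray [ 0.6316 -0.0304] medz 0.0739
blue [349 177   6   6  22] [351.  179.4] ray [0.5972 0.1785] medz 0.0751
blue [361 202  84  19 373] [402.1 210.8] ray [0.5226 0.0593] medz 0.0736
yel [472   1   9   3  10] [476.1   2.2] ray [ 1.0159 -0.1199] medz 0.5409
yel [497   0   9  11  23] [500.8   5.4] ray [ 1.008  -0.1785] medz 0.5055
yel [448   5  17   6  23] [456.5   7.4] ray [ 1.0029 -0.0728] medz 0.5408
yel [439  10   8   6  14] [442.1  11.7] ray [ 0.9923 -0.0385] medz 0.5407
yel [488  11   9  11  20] [491.7  16.4] ray [ 0.981  -0.1557] medz 0.4762
yel [419  17   3   3   6] [420.   17.8] ray [0.9772 0.0144] medz 0.54
yel [447  17   7   5  10] [449.2  19.7] ray [ 0.9726 -0.0547] medz 0.5063
yel [410  18   8   4   9] [413.8  19.4] ray [0.9732 0.0292] medz 0.5405
yel [429  21   5   2   6] [430.7  21.2] ray [ 0.969  -0.0107] medz 0.519
yel [392  22  14   5  20] [398.8  23.4] ray [0.9633 0.0647] medz 0.5403
yel [453  25   4   6   8] [454.4  28. ] ray [ 0.9523 -0.0663] medz 0.4705
y
[... 1414 characters left out ...]
ray [0.5058 0.0536] medz 0.1063
yel [410 253  10   5  38] [414.7 255.1] ray [0.4204 0.0392] medz 0.1051
yel [402 256   4   3  10] [403.8 256.9] ray [0.4164 0.064 ] medz 0.1022
green [437 230  12  12 119] [442.7 235.6] ray [ 0.4642 -0.0334] medz 0.0756
red [410 181  12  11 105] [415.4 186. ] ray [0.5702 0.0484] medz 0.1659
(247, 245) [0.4433 0.4282 0.0336]
(292, 248) [0.4357 0.3194 0.0336]
(266, 204) [0.5425 0.3827 0.036 ]
(442, 236) [ 0.4633 -0.0326  0.0765]
(410, 236) [0.4634 0.048  0.1028]
(412, 187) [0.5679 0.0558 0.1674]
(376, 180) [0.598  0.1168 0.0567]
(425, 255) [0.4204 0.0155 0.105 ]
(415, 186) [0.5701 0.0492 0.167 ]
(193, 256) [0.4174 0.558  0.0336]
(244, 161) [0.6515 0.44   0.0186]
```

```bash
python3 - <<'E'
from h import *
d=np.load('top0.npy');P=cloud('top',d)
# jars by height: lids
u=np.mgrid[0:400,0:640][1]
for z0,z1,a,b,c,e in [(.030,.042,230,310,190,265)]:
    m=(P[...,2]>z0)&(P[...,2]<z1)&(d>0);m[:c]=0;m[e:]=0;m[:,:a]=0;m[:,b:]=0
    cs,_=cv2.findContours(m.astype(np.uint8),0,2)
    for k in cs:
        if len(k)>8: 
            (x,y),r=cv2.minEnclosingCircle(k); mm=cv2.moments(k); cx=(mm['m10']/mm['m00'],mm['m01']/mm['m00']);print(cx,r,ray('top',cx,.036),cv2.contourArea(k))
# shaker outline deck
m=(P[...,2]>.045)&(P[...,2]<.2)&(u>335)&(u<465)&(d>0);m[:140]=0;m[275:]=0
cs,_=cv2.findContours(m.astype(np.uint8),0,2);k=max(cs,key=cv2.contourArea);r=cv2.minAreaRect(k);b=cv2.boxPoints(r);print(r);print(np.array([ray('top',q,.055)[:2] for q in b]).round(4), ray('top',r[0],.055))
E
```

```text
(292.4214842148421, 247.44649446494466) 11.93136978149414 [0.43710828 0.31824847 0.036     ] 406.5
(246.36971978251776, 244.54161438728565) 12.020915031433105 [0.44446578 0.42938283 0.036     ] 398.5
(266.13468869123255, 203.35196950444725) 11.913745880126953 [0.54409476 0.38233628 0.036     ] 393.5
((400.1361999511719, 207.35252380371094), (103.23230743408203, 99.49884033203125), 79.59229278564453)
[[ 0.6335  0.1984]
 [ 0.6771 -0.0393]
 [ 0.4321 -0.0772]
 [ 0.3907  0.1563]] [0.53211116 0.05966272 0.055     ]
```

View pics/c1.png

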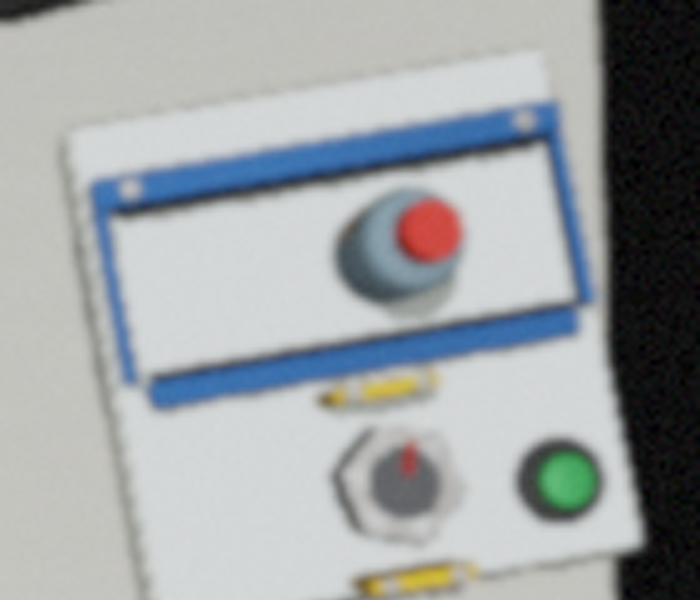

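View pics/c2.png

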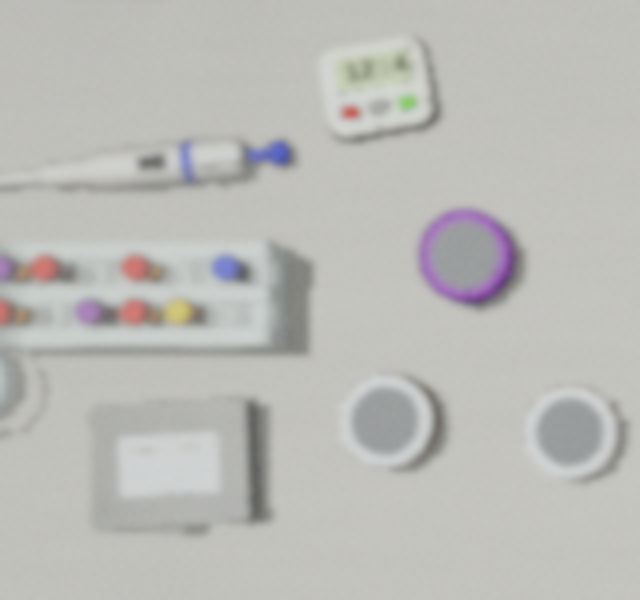

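```bash
python3 - <<'E'
from h import *
im=cv2.imread('pics/top0.png');d=np.load('top0.npy')
f=5;u0,v0=340,145
c=cv2.resize(im[145:275,340:465],None,fx=f,fy=f,interpolation=cv2.INTER_CUBIC)
hsv=cv2.cvtColor(c,cv2.COLOR_BGR2HSV);H,S,V=[hsv[...,i].astype(int) for i in range(3)]
def w(xy,z): return ray('top',((xy[0]+.5)/f-.5+u0,(xy[1]+.5)/f-.5+v0),z)[:2]
m=((H>95)&(H<125)&(S>120)).astype(np.uint8)
n,l,s,ce=cv2.connectedComponentsWithStats(m)
for i in range(1,n):
    if s[i,4]<300: continue
    k=max(cv2.findContours((l==i).astype(np.uint8),0,2)[0],key=cv2.contourArea)
    r=cv2.minAreaRect(k);b=np.array([w(q,.0745) for q in cv2.boxPoints(r)]);print('blue',s[i],'c',w(r[0],.0745).round(4));print(b.round(4).tolist())
    # edges per column
    for nm,fn in(('top',np.argmin),('bot',np.argmax)):
        pts=[]
        for x in range(s[i,0]+40,s[i,0]+s[i,2]-40):
            y=np.where(l[:,x]==i)[0]
            if len(y): pts.append(w((x,y.min() if nm=='top' else y.max()),.0745))
        if len(pts)>50:
            pts=np.array(pts,np.float32)
            vx,vy,x0,y0=cv2.fitLine(pts,cv2.DIST_HUBER,0,.01,.01).ravel();res=(pts-[x0,y0])@[ -vy,vx]
            print(nm,'yaw of y axis',np.degrees(np.arctan2(-vx*np.sign(vy),vy*np.sign(vy))).round(2),'pt',x0,y0,'res',res.std())
m=((H>15)&(H<34)&(S>90)).astype(np.uint8)
n,l,s,ce=cv2.connectedComponentsWithStats(m)
for i in range(1,n):
    if s[i,4]>100: print('yel',s[i],w(ce[i],.107).round(4))
P=cloud('top',d)
# posts by height, head by height
for z0,z1 in((.1045,.112),(.098,.1044)):
    mm=(d>0)&(P[...,2]>z0)&(P[...,2]<z1);mm[:205]=0;mm[270:]=0;mm[:,:380]=0;mm[:,435:]=0
    n,l,s,ce=cv2.connectedComponentsWithStats(mm.astype(np.uint8))
    for i in range(1,n):
        if s[i,4]>8: print(z0,s[i],ce[i].round(1),ray('top',ce[i],P[l==i][:,2].mean())[:2].round(4))
big=cv2.resize(im[212:262,385:435],None,fx=12,fy=12,interpolation=cv2.INTER_CUBIC);cv2.imwrite('pics/head.png',big)
E
```

```text
blue [ 482   82   58  193 1831] c [ 0.5944 -0.0351]
[[0.6394, -0.0215], [0.6417, -0.0336], [0.5497, -0.0487], [0.5475, -0.0367]]
blue [   88    89   384    93 10967] c [0.6162 0.0739]
[[0.6076, 0.166], [0.6391, -0.0163], [0.6248, -0.0184], [0.5934, 0.1637]]
top yaw of y axis 9.82 pt 0.6231316 0.07273396 res 0.00019359616
bot yaw of y axis 9.86 pt 0.6094809 0.07298589 res 0.00021501332
blue [ 45 158  33  76 867] c [0.5875 0.1754]
[[0.6042, 0.1849], [0.6062, 0.1706], [0.571, 0.166], [0.569, 0.1803]]
blue [  103   284   421    95 10416] c [0.5226 0.0589]
[[0.5114, 0.159], [0.5459, -0.0397], [0.5339, -0.0415], [0.4994, 0.157]]
top yaw of y axis 9.79 pt 0.5282531 0.058708176 res 0.00017075178
bot yaw of y axis 9.79 pt 0.51697636 0.058930878 res 0.00022256261
yel [314 354  51  20 718] [0.5057 0.0539]
yel [276 366  19  13 189] [0.5016 0.0784]
yel [ 347  540   55   27 1081] [0.4202 0.0394]
yel [310 552  22  20 332] [0.4165 0.0636]
0.1045 [397 214  21   7  62] [406.8 217.3] [0.5058 0.0554]
0.1045 [405 228  14   9  56] [411.1 232.4] [0.4714 0.046 ]
0.1045 [404 237  14   7  44] [409.9 239.4] [0.4558 0.0492]
0.1045 [404 253  22   6  58] [413.9 255.5] [0.4195 0.0411]
0.098 [399 225  24  23 294] [410.6 236.4] [0.4625 0.0463]
```

View pics/head.png

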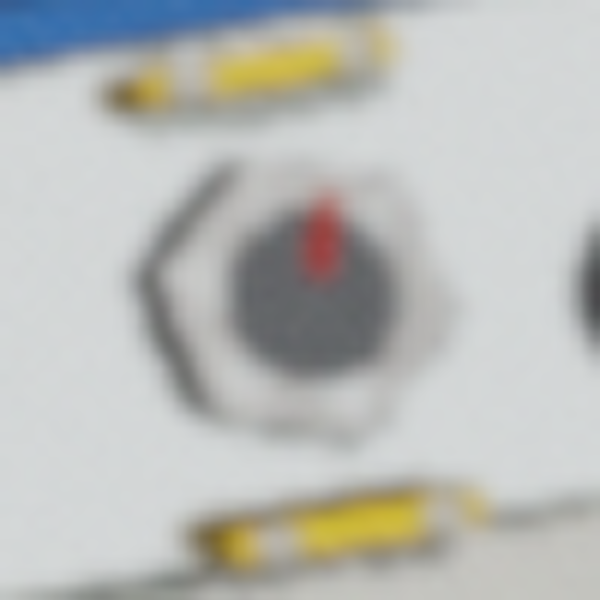

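```bash
python3 - <<'E'
from h import *
d=np.load('top0.npy');P=cloud('top',d)
for p in [(470,100),(520,100),(520,200),(520,260),(560,270),(475,230),(470,280),(480,320),(560,350),(320,110),(300,100),(350,95),(345,125),(420,70),(266,110),(450,85),(480,25)]:
    print(p,P[p[1],p[0]].round(3))
for p in [(0.53,0.265,0),(0.572,.046,.167)]: print(proj('top',p))
E
```

```text
(470, 100) [ 0.785 -0.105  0.086]
(520, 100) [ 0.739 -0.155  0.228]
(520, 200) [ 0.534 -0.146  0.229]
(520, 260) [ 0.415 -0.141  0.229]
(560, 270) [ 0.395 -0.22   0.23 ]
(475, 230) [ 0.477 -0.107  0.087]
(470, 280) [ 0.27  -0.441 -0.9  ]
(480, 320) [ 0.091 -0.482 -0.905]
(560, 350) [-0.044 -0.841 -0.912]
(320, 110) [0.782 0.25  0.015]
(300, 100) [0.704 0.291 0.34 ]
(350, 95) [0.731 0.197 0.285]
(345, 125) [0.744 0.187 0.015]
(420, 70) [0.767 0.071 0.319]
(266, 110) [0.687 0.352 0.334]
(450, 85) [ 0.874 -0.106 -0.06 ]
(480, 25) [0.785 0.011 0.454]
[314.30100287 209.96131575]
[416.46801057 185.11989814]
```

drive_tool:
  rows:
    - [1,0,0,0.8,0]
    - [1,0,0,0.8,0]
    - [1,0,0,0.8,0]
    - [1,0,0,0.8,0]
    - [1,0.6,0.8,0,0]
    - [1,0.6,0.8,0,0]
    - [1,0.6,0.8,0,0]
    - [1,0.6,0.8,0,0]
    - [1,0.6,0.8,0,0]
    - [1,0.6,0.8,0,0]
    - [1,0.6,0.8,0,0]
    - [1,0.6,0.8,0,0]
    - [1,0.6,0.8,0,0]
    - [1,0.6,0.8,0,0]
    - [1,0.6,0.8,0,0]
    - [1,0.6,0.8,0,0]
    - [1,0.6,0.8,0,0]
    - [1,0.6,0.8,0,0]
    - [1,0.6,0.8,0,0]
    - [1,0,0,0,-0.118]

```text
time: 1.77
ee_pos: [0.4149, -0.1678, 0.326]
tool_rot: [0.273, -3.128, -0.003]
ft_force: [-0.4, -1.0, -0.7]
width: 1.001
```

drive_tool:
  rows:
    - [1,0.65,0.9,0,0]
    - [1,0.65,0.9,0,0]
    - [1,0.65,0.9,0,0]
    - [1,0.65,0.9,0,0]
    - [1,0.65,0.9,0,0]
    - [1,0.65,0.9,0,0]
    - [1,0.65,0.9,0,0]
    - [1,0.65,0.9,0,0]
    - [1,0,0,0,0]

```text
time: 2.52
ee_pos: [0.5707, 0.0492, 0.324]
tool_rot: [0.272, -3.125, -0.001]
ft_force: [-1.6, -0.7, -2.9]
width: 1.003
```

```bash
python3 - <<'E'
from h import *
im,d=vision.read_camera('scene');cv2.imwrite('pics/s1.png',im)
im,d=vision.read_camera('top');cv2.imwrite('pics/t1.png',im)
s=bot.get_state();print(s['ee_pos'],s['tool_rot'],s['joint_pos'])
E
```

```text
[0.56916384 0.04599874 0.32573055] [ 2.69266304e-01 -3.12720338e+00  7.11420414e-04] [ 3.54240335e-01  2.96588238e-01  4.00846788e-01 -3.11881692e-04
 -1.67789228e+00 -1.75328425e+00]
```

View pics/s1.png

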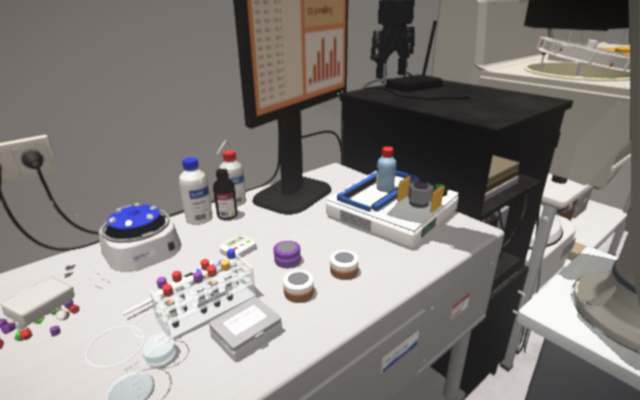

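View pics/t1.png

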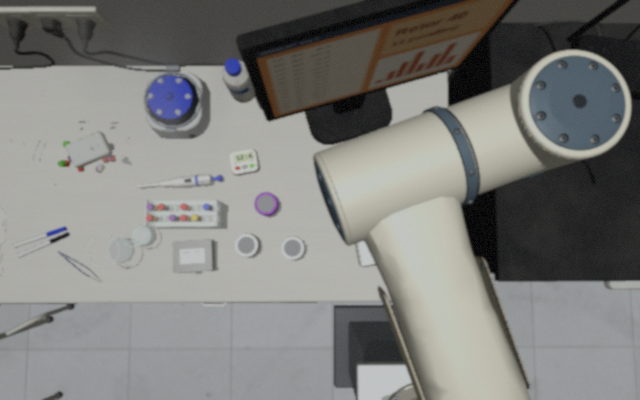

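```bash
python3 - <<'E'
from h import *
im,d=vision.read_camera('top');P=cloud('top',d)
for p in [(340,200),(360,190),(400,170),(430,200),(460,170),(500,140),(540,120),(575,100),(600,150),(615,80),(430,250),(460,320),(500,380)]: print(p,P[p[1],p[0]].round(3))
E
```

```text
(340, 200) [0.491 0.246 0.734]
(360, 190) [0.499 0.229 0.734]
(400, 170) [0.516 0.195 0.735]
(430, 200) [0.491 0.167 0.722]
(460, 170) [0.516 0.143 0.731]
(500, 140) [0.543 0.107 0.731]
(540, 120) [0.556 0.081 0.748]
(575, 100) [0.572 0.052 0.749]
(600, 150) [0.53  0.031 0.747]
(615, 80) [0.589 0.018 0.75 ]
(430, 250) [0.448 0.168 0.721]
(460, 320) [0.388 0.143 0.72 ]
(500, 380) [0.337 0.109 0.717]
```

drive_tool:
  rows:
    - [1,0.05,0,-0.8,0]
    - [1,0,0,-0.8,0]
    - [1,0,0,-0.8,0]
    - [1,0,0,-0.8,0]
    - [1,0,0,-0.8,0]
    - [1,0,0,-0.8,0]
    - [1,0,0,-0.8,0]
    - [1,0,0,-0.8,0]
    - [1,0,0,-0.8,0]
    - [1,0,0,0,0]
    - [0.1,0,0,0,0]
    - [0.1,0,0,0,0]
    - [0.1,0,0,0,0]
    - [0.1,0,0,0,0]
    - [0.1,0,0,0,0]
    - [0.1,0,0,0,0]
    - [0.1,0,0,0,0]
    - [0.1,0,0,0,0]

```text
time: 4.17
ee_pos: [0.5719, 0.0451, 0.1138]
tool_rot: [-0.267, 3.126, 0.0]
ft_force: [0.1, 0.5, 7.7]
width: 0.549
```

drive_tool:
  rows:
    - [0.1,0,0,0.2,0]
    - [0.1,0,0,0.5,0]
    - [0.1,0,0,0.8,0]
    - [0.1,0,0,0.8,0]
    - [0.1,0,0,0.8,0]
    - [0.1,0,0,0.5,0]
    - [0.1,-0.05,0.4,0,0]
    - [0.1,-0.1,0.7,0,0]
    - [0.1,-0.15,0.7,0,0]
    - [0.1,-0.15,0.7,0,0]
    - [0.1,-0.15,0.7,0,0]
    - [0.1,-0.15,0.7,0,0]
    - [0.1,-0.15,0.7,0,0]
    - [0.1,-0.15,0.7,0,0]
    - [0.1,-0.15,0.7,0,0]
    - [0.1,-0.15,0.7,0,0]
    - [0.1,-0.1,0.5,0,0]
    - [0.1,0,0.2,0,0]
    - [0.1,0,0,0,0]
    - [0.1,0,0,0,0]

```text
time: 5.83
ee_pos: [0.5268, 0.2667, 0.219]
tool_rot: [0.267, -3.13, 0.001]
ft_force: [-0.1, -0.3, -0.5]
width: 0.548
```

```bash
python3 - <<'E'
from h import *
im,d=vision.read_camera('scene');cv2.imwrite('pics/s2.png',im)
s=bot.get_state();print(s['ee_pos'],s['tool_rot'],s['ft_force'])
E
```

```text
[0.52697407 0.26626001 0.21914585] [ 2.66249680e-01 -3.12994476e+00  6.59016091e-04] [-0.55379479 -0.19801462 -1.94706223]
```

View pics/s2.png

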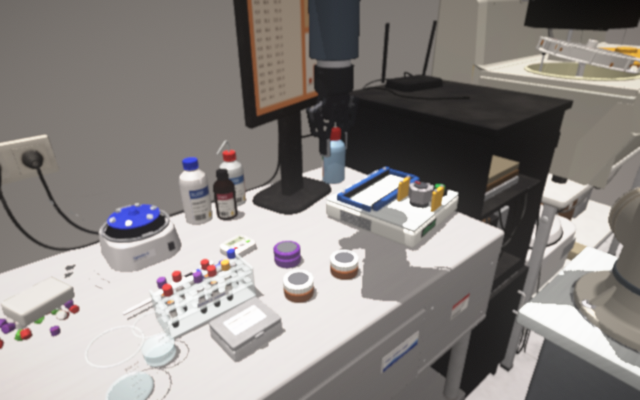

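drive_tool:
  rows:
    - [0.1,0.05,0,-0.5,0]
    - [0.1,0,0,-0.8,0]
    - [0.1,0,0,-0.8,0]
    - [0.1,0,0,-0.8,0]
    - [0.1,0,0,-0.8,0]
    - [0.1,0,0,-0.6,0]
    - [0.1,0,0,-0.4,0]
    - [0.1,0,0,-0.2,0]
    - [0.1,0,0,-0.2,0]
    - [0.1,0,0,-0.1,0]
    - [0.1,0,0,-0.05,0]
    - [0.1,0,0,0,0]
    - [0.1,0,0,0,0]

```text
time: 6.97
ee_pos: [0.5288, 0.2671, 0.0625]
tool_rot: [-0.267, 3.129, 0.001]
ft_force: [-0.1, -0.9, -1.3]
width: 0.548
```

drive_tool:
  rows:
    - [0.1,0,0,-0.05,0]
    - [0.1,0,0,-0.05,0]
    - [0.1,0,0,0,0]
    - [0.1,0,0,0,0]

```text
time: 7.3
ee_pos: [0.5284, 0.267, 0.0588]
tool_rot: [-0.267, 3.13, 0.0]
ft_force: [0.4, -1.0, -1.5]
width: 0.547
```

drive_tool:
  rows:
    - [0.1,0,0,-0.05,0]
    - [0.1,0,0,0,0]
    - [0.1,0,0,0,0]
    - [1,0,0,0,0]
    - [1,0,0,0,0]
    - [1,0,0,0,0]
    - [1,0,0,0,0]
    - [1,0,0,0,0]
    - [1,0,0,0.3,0]
    - [1,0,0,0.8,0]
    - [1,0,0,0.8,0]
    - [1,0,0,0.8,0]
    - [1,0,0,0.8,0]
    - [1,0,0,0.8,0]
    - [1,0,0,0,0]

```text
time: 8.55
ee_pos: [0.5309, 0.2679, 0.1929]
tool_rot: [-0.267, 3.121, 0.006]
ft_force: [0.9, -0.5, 0.5]
width: 0.997
```

```bash
python3 - <<'E'
from h import *
im,d=vision.read_camera('scene');cv2.imwrite('pics/s3.png',im)
im,d=vision.read_camera('top');cv2.imwrite('pics/t3.png',im)
s=bot.get_state();print(s['ee_pos'],s['ft_force'])
E
```

```text
[0.52885561 0.26730948 0.18797121] [ 0.35365116  0.28917879 -0.43707853]
```

View pics/s3.png

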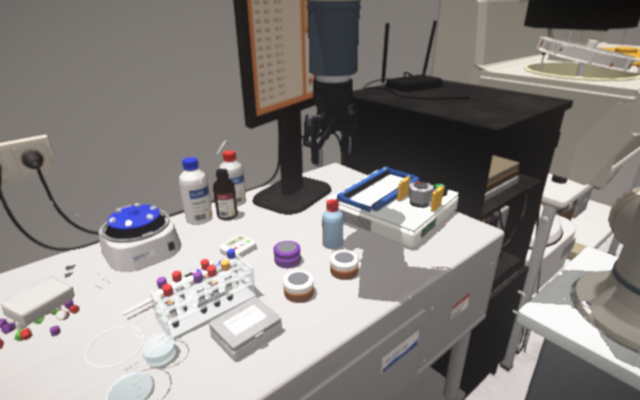

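View pics/t3.png

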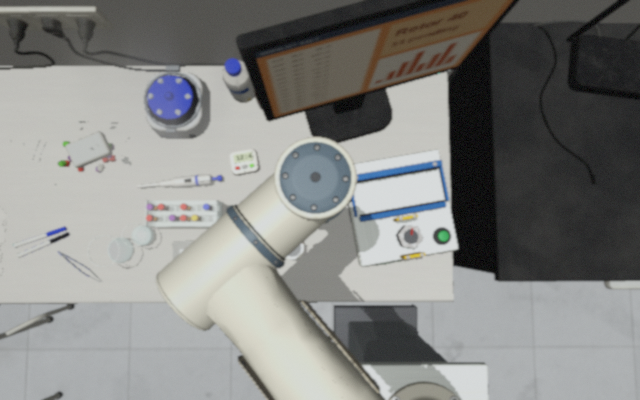

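drive_tool:
  rows:
    - [1,-0.6,0.34,0,0]
    - [1,-0.6,0.34,0,0]
    - [1,-0.6,0.34,0,0]
    - [1,-0.6,0.34,0,0]
    - [1,-0.66,0.34,0,0]
    - [1,0,0,0,0]
    - [1,0,0,-0.8,0]
    - [1,0,0,-0.8,0]
    - [1,0,0,-0.8,0]
    - [1,0,0,-0.8,0]
    - [1,0,0,-0.8,0]
    - [1,0,0,-0.8,0]
    - [1,0,0,-0.6,0]
    - [1,0,0,-0.3,0]
    - [1,0,0,0,0]

```text
time: 9.9
ee_pos: [0.4354, 0.3162, 0.0127]
tool_rot: [0.266, -3.126, 0.006]
ft_force: [0.6, 0.0, -0.1]
width: 1.001
```

drive_tool:
  rows:
    - [1,0.05,0.06,-0.1,0]
    - [1,0,0,0,0]
    - [0.2,0,0,0,0]
    - [0.2,0,0,0,0]
    - [0.2,0,0,0,0]
    - [0.2,0,0,0,0]
    - [0.2,0,0,0,0]
    - [0.2,0,0,0,0]

```text
time: 10.57
ee_pos: [0.4388, 0.3204, 0.0138]
tool_rot: [-0.268, 3.128, 0.002]
ft_force: [-0.7, -0.9, 5.9]
width: 0.658
```

drive_tool:
  rows:
    - [0.2,0,0,0.2,0]
    - [0.2,0,0,0.5,0]
    - [0.2,0,0,0.8,0]
    - [0.2,0,0,0.8,0]
    - [0.2,0,0,0.8,0]
    - [0.2,0,0,0.8,0]
    - [0.2,0,0,0.8,0]
    - [0.2,0,0,0.5,0]
    - [0.2,0,0,0,0]
    - [0.2,0.3,-0.6,0,0]
    - [0.2,0.35,-0.8,0,0]
    - [0.2,0.4,-0.8,0,0]
    - [0.2,0.4,-0.8,0,0]
    - [0.2,0.4,-0.8,0,0]
    - [0.2,0.4,-0.8,0,0]
    - [0.2,0.4,-0.8,0,0]
    - [0.2,0.4,-0.8,0,0]
    - [0.2,0.4,-0.8,0,0]
    - [0.2,0.4,-0.8,0,0]
    - [0.2,0,0,0,0]

```text
time: 12.23
ee_pos: [0.5543, 0.082, 0.1674]
tool_rot: [0.261, -3.129, 0.002]
ft_force: [0.3, 0.5, -1.7]
width: 0.657
```

drive_tool:
  rows:
    - [0.2,0.24,-0.6,0,0]
    - [0.2,0.24,-0.6,0,0]
    - [0.2,0.24,-0.4,0,0]
    - [0.2,0,-0.2,0,0]
    - [0.2,0,0,0,0]
    - [0.2,0,0,0,0]

```text
time: 12.73
ee_pos: [0.5749, 0.0319, 0.168]
tool_rot: [0.266, -3.13, -0.001]
ft_force: [0.3, 0.0, -0.5]
width: 0.661
```

```bash
python3 - <<'E'
from h import *
im,d=vision.read_camera('scene');cv2.imwrite('pics/s4.png',cv2.resize(im[60:260,300:500],None,fx=3,fy=3,interpolation=cv2.INTER_CUBIC))
s=bot.get_state();print(s['ee_pos'],s['ft_force'])
E
```

```text
[0.57489245 0.03221191 0.16815853] [ 0.68829489  0.96071192 -0.14200456]
```

View pics/s4.png

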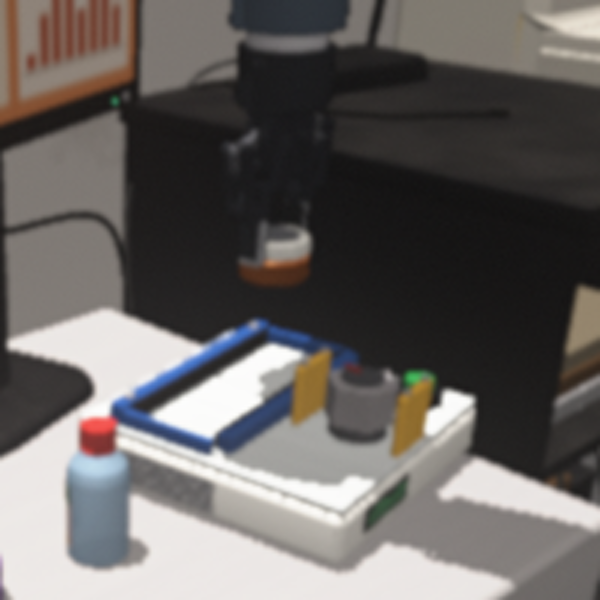

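drive_tool:
  rows:
    - [0.2,0.03,-0.19,-0.4,0]
    - [0.2,0,0,-0.7,0]
    - [0.2,0,0,-0.7,0]
    - [0.2,0,0,-0.7,0]
    - [0.2,0,0,-0.3,0]
    - [0.2,0,0,-0.2,0]
    - [0.2,0,0,-0.1,0]
    - [0.2,0,0,-0.05,0]
    - [0.2,0,0,0,0]
    - [0.2,0,0,0,0]

```text
time: 13.62
ee_pos: [0.5768, 0.0262, 0.0748]
tool_rot: [-0.267, 3.128, 0.0]
ft_force: [-0.2, -0.4, -1.3]
width: 0.655
```

drive_tool:
  rows:
    - [0.2,-0.02,0,-0.1,0]
    - [0.2,0,0,-0.05,0]
    - [0.2,0,0,0,0]
    - [0.2,0,0,0,0]

```text
time: 13.95
ee_pos: [0.5754, 0.0259, 0.0693]
tool_rot: [0.267, -3.13, 0.0]
ft_force: [-1.0, 0.7, -0.0]
width: 0.656
```

drive_tool:
  rows:
    - [0.2,0,0,-0.04,0]
    - [0.2,0,0,0,0]
    - [0.2,0,0,0,0]

```text
time: 14.2
ee_pos: [0.5757, 0.026, 0.0688]
tool_rot: [-0.267, 3.129, -0.0]
ft_force: [-2.4, -0.1, 5.6]
width: 0.657
```

Now it is down on the deck. I'll release to about 72 mm and lift.

drive_tool:
  rows:
    - [0.85,0,0,0,0]
    - [0.85,0,0,0,0]
    - [0.85,0,0,0,0]
    - [0.85,0,0,0,0]
    - [0.85,0,0,0.3,0]
    - [0.85,0,0,0.8,0]
    - [0.85,0,0,0.8,0]
    - [0.85,0,0,0.8,0]
    - [0.85,0,0,0.8,0]
    - [0.85,-0.3,0.7,0,0]
    - [1,-0.4,0.8,0,0]
    - [1,-0.4,0.8,0,0]
    - [1,-0.4,0.8,0,0]
    - [1,-0.4,0.8,0,0]
    - [1,-0.4,0.8,0,0]
    - [1,-0.4,0.8,0,0]
    - [1,0,0,0,0]

```text
time: 15.62
ee_pos: [0.4931, 0.1942, 0.1739]
tool_rot: [-0.272, 3.129, 0.002]
ft_force: [-0.1, -0.3, -1.1]
width: 1.001
```

```bash
python3 - <<'E'
from h import *
im,d=vision.read_camera('scene');cv2.imwrite('pics/s5.png',im)
im,d=vision.read_camera('top');cv2.imwrite('pics/t5.png',im)
s=bot.get_state();print(s['ee_pos'],s['ft_force'])
E
```

```text
[0.49429623 0.19174272 0.1737759 ] [ 0.48287572  0.39642588 -0.46720435]
```

View pics/s5.png

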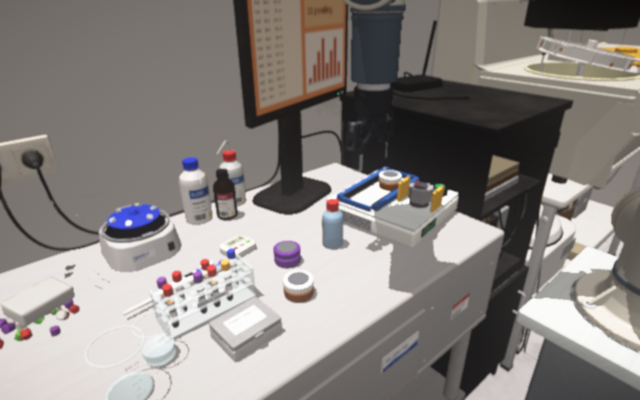

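View pics/t5.png

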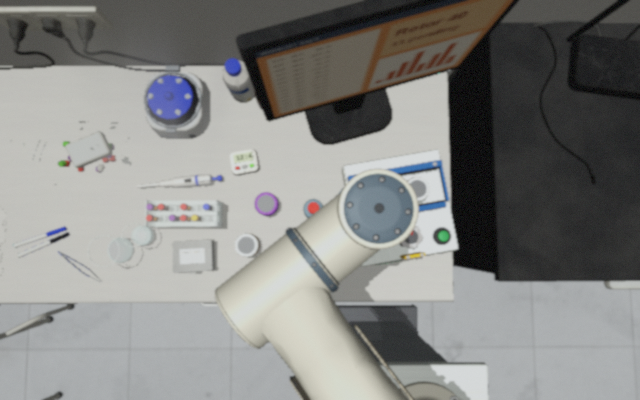

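drive_tool:
  rows:
    - [1,-0.1,0.6,0,0]
    - [1,-0.2,0.9,0,0]
    - [1,-0.2,0.9,0,0]
    - [1,-0.2,0.9,0,0]
    - [1,-0.2,0.9,0,0]
    - [1,-0.2,0.9,0,0]
    - [1,-0.2,0.9,0,0]
    - [1,-0.2,0.9,0,0]
    - [1,-0.2,0.9,0,0]
    - [1,0,0.1,0,0]
    - [1,0,0,0,0]

```text
time: 16.63
ee_pos: [0.4438, 0.4285, 0.1726]
tool_rot: [0.268, -3.13, 0.001]
ft_force: [0.4, -0.8, 0.2]
width: 0.993
```

```bash
python3 - <<'E'
from h import *
im,d=vision.read_camera('scene');cv2.imwrite('pics/s6.png',im)
s=bot.get_state();print(s['ee_pos'],s['tool_rot'],s['ft_force'])
# jar position from scene: project expected lid centre
print(proj('scene',(.4445,.4294,.036)))
E
```

```text
[0.44404833 0.42757946 0.17287699] [ 2.66626422e-01 -3.13007723e+00  1.06672724e-03] [ 0.52959416  0.25903518 -0.19561248]
[297.50230787 277.5149683 ]
```

View pics/s6.png

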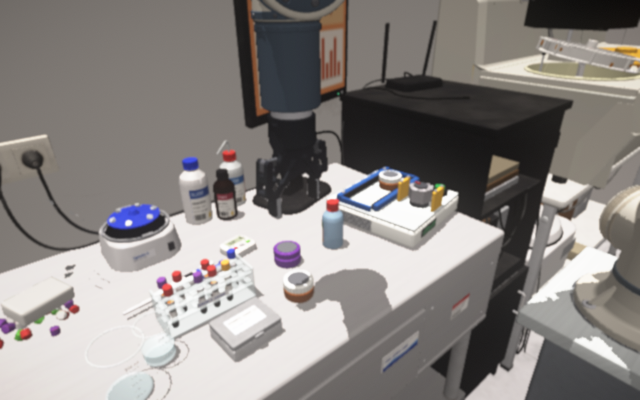

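Jar B's lid is at (298,279), where I expected it. I'll descend and grasp.

drive_tool:
  rows:
    - [1,0.02,0.05,-0.8,0]
    - [1,0,0,-0.8,0]
    - [1,0,0,-0.8,0]
    - [1,0,0,-0.8,0]
    - [1,0,0,-0.8,0]
    - [1,0,0,-0.7,0]
    - [1,0,0,-0.4,0]
    - [1,0,0,-0.2,0]
    - [1,0,0,0,0]
    - [1,0,0,0,0]
    - [0.2,0,0,0,0]
    - [0.2,0,0,0,0]
    - [0.2,0,0,0,0]
    - [0.2,0,0,0,0]
    - [0.2,0,0,0,0]
    - [0.2,0,0,0,0]
    - [0.2,0,0,0,0]

```text
time: 18.1
ee_pos: [0.4449, 0.4303, 0.0159]
tool_rot: [-0.268, 3.128, 0.003]
ft_force: [-1.7, -0.8, 5.1]
width: 0.656
```

drive_tool:
  rows:
    - [0.2,0,0,0.2,0]
    - [0.2,0,0,0.5,0]
    - [0.2,0,0,0.8,0]
    - [0.2,0,0,0.8,0]
    - [0.2,0,0,0.8,0]
    - [0.2,0,0,0.8,0]
    - [0.2,0,0,0.8,0]
    - [0.2,0,0,0.5,0]
    - [0.2,0.1,-0.4,0,0]
    - [0.2,0.2,-0.8,0,0]
    - [0.2,0.3,-0.8,0,0]
    - [0.2,0.3,-0.8,0,0]
    - [0.2,0.3,-0.8,0,0]
    - [0.2,0.3,-0.8,0,0]
    - [0.2,0.3,-0.8,0,0]
    - [0.2,0.3,-0.8,0,0]
    - [0.2,0.3,-0.8,0,0]
    - [0.2,0.3,-0.8,0,0]
    - [0.2,0.3,-0.8,0,0]
    - [0.2,0,0,0,0]

```text
time: 19.77
ee_pos: [0.5343, 0.1733, 0.1695]
tool_rot: [0.261, -3.129, 0.002]
ft_force: [-0.4, 2.0, -0.7]
width: 0.657
```

drive_tool:
  rows:
    - [0.2,0.3,-0.7,0,0]
    - [0.2,0.3,-0.7,0,0]
    - [0.2,0.2,-0.5,0,0]
    - [0.2,0.1,-0.3,0,0]
    - [0.2,0,0,0,0]
    - [0.2,0,0,0,0]
    - [0.2,0,0,0,0]

```text
time: 20.35
ee_pos: [0.5606, 0.112, 0.1698]
tool_rot: [0.267, -3.13, -0.0]
ft_force: [0.5, 0.0, -1.4]
width: 0.657
```

drive_tool:
  rows:
    - [0.2,0.04,-0.2,-0.4,0]
    - [0.2,0,0,-0.7,0]
    - [0.2,0,0,-0.7,0]
    - [0.2,0,0,-0.7,0]
    - [0.2,0,0,-0.3,0]
    - [0.2,0,0,-0.2,0]
    - [0.2,0,0,-0.15,0]
    - [0.2,0,0,-0.05,0]
    - [0.2,0,0,0,0]
    - [0.2,0,0,0,0]
    - [0.2,0,0,0,0]

```text
time: 21.27
ee_pos: [0.5629, 0.1057, 0.075]
tool_rot: [-0.267, 3.129, 0.001]
ft_force: [-0.2, 1.1, -1.2]
width: 0.654
```

drive_tool:
  rows:
    - [0.2,0,0,-0.1,0]
    - [0.2,0,0,-0.04,0]
    - [0.2,0,0,0,0]
    - [0.2,0,0,0,0]

```text
time: 21.6
ee_pos: [0.5628, 0.1057, 0.0709]
tool_rot: [-0.267, 3.129, 0.0]
ft_force: [-1.9, 0.1, 5.6]
width: 0.654
```

drive_tool:
  rows:
    - [0.85,0,0,0,0]
    - [0.85,0,0,0,0]
    - [0.85,0,0,0,0]
    - [0.85,0,0,0,0]
    - [0.85,0,0,0.3,0]
    - [0.85,0,0,0.8,0]
    - [0.85,0,0,0.8,0]
    - [0.85,0,0,0.8,0]
    - [0.85,0,0,0.8,0]
    - [0.85,-0.5,0.6,0,0]
    - [1,-0.7,0.6,0,0]
    - [1,-0.7,0.6,0,0]
    - [1,-0.7,0.6,0,0]
    - [1,-0.7,0.6,0,0]
    - [1,0,0.9,0,0]
    - [1,0,0.9,0,0]
    - [1,0,0.9,0,0]
    - [1,0,0.9,0,0]
    - [1,0,0,0,0]

```text
time: 23.18
ee_pos: [0.4632, 0.3073, 0.175]
tool_rot: [-0.271, 3.129, 0.001]
ft_force: [-0.1, -0.1, -0.7]
width: 1.005
```

```bash
python3 - <<'E'
from h import *
im,d=vision.read_camera('scene');cv2.imwrite('pics/s7.png',im)
im,d=vision.read_camera('top');cv2.imwrite('pics/t7.png',im);np.save('t7.npy',d)
s=bot.get_state();print(s['ee_pos'],s['ft_force'])
E
```

```text
[0.46312519 0.30428545 0.17505693] [-0.13569804 -0.21742529 -0.90432106]
```

View pics/s7.png

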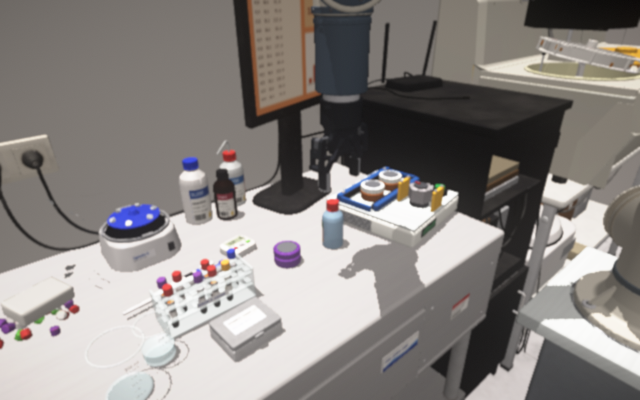

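View pics/t7.png

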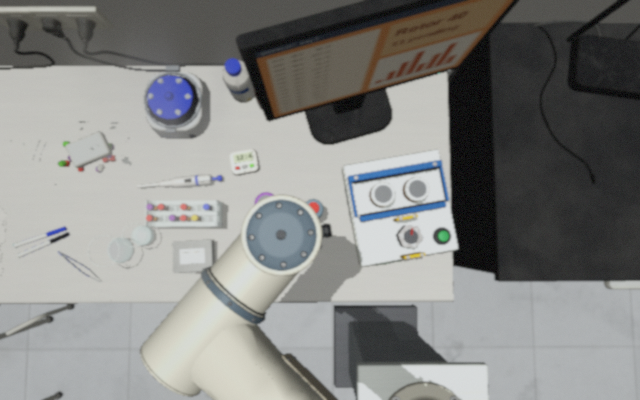

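drive_tool:
  rows:
    - [1,0,-0.5,0,0.11]
    - [1,0,-0.8,0,0.11]
    - [1,0,-0.8,0,0.113]
    - [1,0,-0.8,0,0]
    - [1,0,-0.8,0,0]
    - [1,0,-0.8,0,0]
    - [1,0,-0.8,0,0]
    - [1,0,-0.8,0,0]
    - [0.8,0,-0.8,0,0]
    - [0.8,0,-0.8,0,0]
    - [0.8,0,-0.7,0,0]
    - [0.8,0,-0.1,0,0]
    - [0.8,0,0,0,0]
    - [0.8,0,0,0,0]

```text
time: 24.45
ee_pos: [0.4632, 0.0481, 0.1753]
tool_rot: [-0.671, 3.069, 0.0]
ft_force: [0.9, -0.3, -0.7]
width: 0.801
```

```bash
cat >> h.py <<'E'
def st():
    s=bot.get_state();r=s['tool_rot'];a=(2*np.degrees(np.arctan2(r[1],r[0]))-90)%180
    print('t',round(s['time'],2),'p',s['ee_pos'].round(4),'yaw',a.round(1),'F',s['ft_force'].round(1),'T',s['wrist_torque'].round(2),'w',round(s['width'],3),'q6',s['joint_pos'][5].round(2))
E
python3 - <<'E'
from h import *
im,d=vision.read_camera('scene');cv2.imwrite('pics/s8.png',cv2.resize(im[100:250,330:480],None,fx=4,fy=4,interpolation=cv2.INTER_CUBIC));st()
E
```

```text
t 24.5 p [0.4633 0.0486 0.1752] yaw 114.7 F [-0.   1.1 -0.1] T [ 0.03 -0.05 -0.02] w 0.798 q6 -1.58
```

View pics/s8.png

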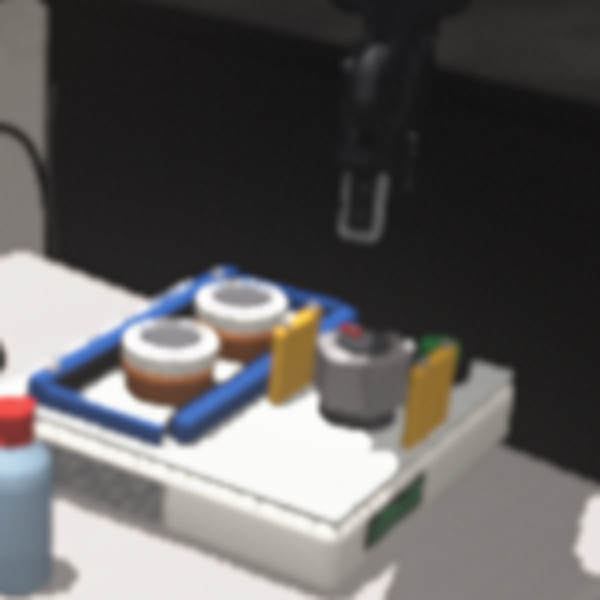

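drive_tool:
  rows:
    - [0.8,-0.01,-0.02,-0.5,0]
    - [0.8,0,0,-0.6,0]
    - [0.8,0,0,-0.6,0]
    - [0.8,0,0,-0.6,0]
    - [0.8,0,0,-0.6,0]
    - [0.8,0,0,-0.4,0]
    - [0.8,0,0,-0.2,0]
    - [0.8,0,0,0,0]
    - [0.8,0,0,0,0]

```text
time: 25.25
ee_pos: [0.4633, 0.0484, 0.0703]
tool_rot: [-0.674, 3.068, -0.0]
ft_force: [0.2, 0.9, 0.4]
width: 0.797
```

```bash
python3 -c "
from h import *
st()"
```

```text
t 25.25 p [0.4633 0.0484 0.0703] yaw 114.8 F [0.2 0.9 0.4] T [ 0.03 -0.02 -0.05] w 0.797 q6 -1.58
```

drive_tool:
  rows:
    - [0.2,0,0,0,0]
    - [0.2,0,0,0,0]
    - [0.2,0,0,0,0]
    - [0.2,0,0,0,0]
    - [0.2,0,0,0,0]
    - [0.2,0,0,0,0]

```text
time: 25.75
ee_pos: [0.4651, 0.047, 0.0721]
tool_rot: [-0.674, 3.064, -0.004]
ft_force: [2.3, -5.8, 4.0]
width: 0.579
```

```bash
python3 -c "
from h import *
st()"
```

```text
t 25.75 p [0.4651 0.047  0.0721] yaw 114.8 F [ 2.3 -5.8  4. ] T [-2.03 -0.75  0.04] w 0.579 q6 -1.58
```

drive_tool:
  rows:
    - [0.2,0.05,-0.05,0,0]
    - [0.2,0,0,0,-0.06]
    - [0.2,0,0,0,-0.12]
    - [0.2,0,0,0,-0.12]
    - [0.2,0,0,0,-0.12]
    - [0.2,0,0,0,-0.12]
    - [0.2,0,0,0,-0.12]
    - [0.2,0,0,0,-0.12]
    - [0.2,0,0,0,-0.12]
    - [0.2,0,0,0,-0.12]
    - [0.2,0,0,0,0]
    - [0.2,0,0,0,0]

```text
time: 26.75
ee_pos: [0.4651, 0.045, 0.072]
tool_rot: [0.576, 3.086, -0.003]
ft_force: [-2.2, -7.3, 9.4]
width: 0.577
```

```bash
python3 -c "
from h import *
st()"
```

```text
t 26.75 p [0.4651 0.045  0.072 ] yaw 68.8 F [-2.2 -7.3  9.4] T [-2.28  0.93 -0.19] w 0.577 q6 -2.38
```

drive_tool:
  rows:
    - [0.8,0,-0.05,0,0]
    - [0.8,0,0,0,0]
    - [0.8,0,0,0,0]
    - [0.8,0,0,0,0]
    - [0.8,0,0,0,0.12]
    - [0.8,0,0,0,0.12]
    - [0.8,0,0,0,0.12]
    - [0.8,0,0,0,0.12]
    - [0.8,0,0,0,0.12]
    - [0.8,0,0,0,0.12]
    - [0.8,0,0,0,0.12]
    - [0.8,0,0,0,0.12]
    - [0.8,0,0,0,0.12]
    - [0.8,0,0,0,0.12]
    - [0.8,0,0,0,0.12]
    - [0.8,0,0,0,0.013]
    - [0.8,0,0,0,0]
    - [0.8,0,0,0,0]

```text
time: 28.25
ee_pos: [0.4645, 0.045, 0.0699]
tool_rot: [1.04, -2.964, -0.0]
ft_force: [0.7, 0.8, -0.8]
width: 0.801
```

```bash
python3 -c "
from h import *
st()
im,d=vision.read_camera('scene');cv2.imwrite('pics/s9.png',cv2.resize(im[100:250,330:480],None,fx=4,fy=4,interpolation=cv2.INTER_CUBIC))"
```

```text
t 28.25 p [0.4645 0.045  0.0699] yaw 128.7 F [ 0.7  0.8 -0.8] T [-0.02  0.06  0.05] w 0.801 q6 -1.33
```

View pics/s9.png

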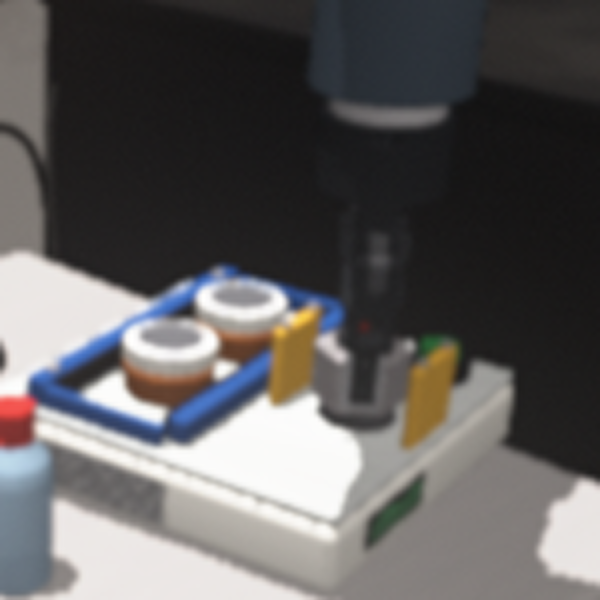

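drive_tool:
  rows:
    - [0.2,0,0,0,0]
    - [0.2,0,0,0,0]
    - [0.2,0,0,0,0]
    - [0.2,0,0,0,0]
    - [0.2,0,0,0,-0.06]
    - [0.2,0,0,0,-0.12]
    - [0.2,0,0,0,-0.12]
    - [0.2,0,0,0,-0.12]
    - [0.2,0,0,0,-0.12]
    - [0.2,0,0,0,-0.12]
    - [0.2,0,0,0,-0.12]
    - [0.2,0,0,0,-0.12]
    - [0.2,0,0,0,-0.12]
    - [0.2,0,0,0,-0.12]
    - [0.2,0,0,0,-0.12]
    - [0.2,0,0,0,-0.12]
    - [0.2,0,0,0,0]
    - [0.2,0,0,0,0]

```text
time: 29.8
ee_pos: [0.4635, 0.0456, 0.0702]
tool_rot: [-0.637, -3.075, -0.002]
ft_force: [-6.7, 4.8, 7.7]
width: 0.576
```

```bash
python3 -c "
from h import *
st()"
```

```text
t 29.8 p [0.4635 0.0456 0.0702] yaw 66.6 F [-6.7  4.8  7.7] T [ 1.52  2.04 -0.23] w 0.576 q6 -2.41
```

drive_tool:
  rows:
    - [0.8,-0.02,0.02,0,0]
    - [0.8,0,0,0,0]
    - [0.8,0,0,0,0]
    - [0.8,0,0,0,0.12]
    - [0.8,0,0,0,0.12]
    - [0.8,0,0,0,0.12]
    - [0.8,0,0,0,0.12]
    - [0.8,0,0,0,0.12]
    - [0.8,0,0,0,0.12]
    - [0.8,0,0,0,0.12]
    - [0.8,0,0,0,0.12]
    - [0.8,0,0,0,0.12]
    - [0.8,0,0,0,0.12]
    - [0.8,0,0,0,0.12]
    - [0.8,0,0,0,0.013]
    - [0.8,0,0,0,0]

```text
time: 31.13
ee_pos: [0.464, 0.0454, 0.0699]
tool_rot: [-0.986, 2.983, -0.0]
ft_force: [-0.0, -0.4, 1.1]
width: 0.804
```

drive_tool:
  rows:
    - [0.2,0,0,0,0]
    - [0.2,0,0,0,0]
    - [0.2,0,0,0,0]
    - [0.2,0,0,0,0]
    - [0.2,0,0,0,-0.06]
    - [0.2,0,0,0,-0.12]
    - [0.2,0,0,0,-0.12]
    - [0.2,0,0,0,-0.12]
    - [0.2,0,0,0,-0.12]
    - [0.2,0,0,0,-0.12]
    - [0.2,0,0,0,-0.12]
    - [0.2,0,0,0,-0.12]
    - [0.2,0,0,0,-0.12]
    - [0.2,0,0,0,-0.12]
    - [0.2,0,0,0,-0.12]
    - [0.2,0,0,0,-0.073]
    - [0.2,0,0,0,0]
    - [0.2,0,0,0,0]

```text
time: 32.63
ee_pos: [0.4635, 0.0456, 0.0702]
tool_rot: [-0.635, -3.076, -0.0]
ft_force: [-4.0, 0.7, 5.8]
width: 0.576
```

```bash
python3 -c "
from h import *
st()"
```

```text
t 32.63 p [0.4635 0.0456 0.0702] yaw 66.7 F [-4.   0.7  5.8] T [ 0.46  1.29 -0.19] w 0.576 q6 -2.41
```

drive_tool:
  rows:
    - [0.8,0,0,0,0]
    - [0.8,0,0,0,0]
    - [0.8,0,0,0,0]
    - [0.8,0,0,0,0.12]
    - [0.8,0,0,0,0.12]
    - [0.8,0,0,0,0.12]
    - [0.8,0,0,0,0.12]
    - [0.8,0,0,0,0.12]
    - [0.8,0,0,0,0.12]
    - [0.8,0,0,0,0.12]
    - [0.8,0,0,0,0.12]
    - [0.8,0,0,0,0.12]
    - [0.8,0,0,0,0.12]
    - [0.8,0,0,0,0.12]
    - [0.8,0,0,0,0.013]
    - [0.8,0,0,0,0]

```text
time: 33.97
ee_pos: [0.464, 0.0454, 0.0698]
tool_rot: [0.986, -2.983, 0.0]
ft_force: [-0.2, -0.4, -0.0]
width: 0.8
```

drive_tool:
  rows:
    - [0.2,0,0,0,0]
    - [0.2,0,0,0,0]
    - [0.2,0,0,0,0]
    - [0.2,0,0,0,0]
    - [0.2,0,0,0,-0.06]
    - [0.2,0,0,0,-0.12]
    - [0.2,0,0,0,-0.12]
    - [0.2,0,0,0,-0.12]
    - [0.2,0,0,0,-0.12]
    - [0.2,0,0,0,-0.12]
    - [0.2,0,0,0,-0.12]
    - [0.2,0,0,0,-0.12]
    - [0.2,0,0,0,-0.12]
    - [0.2,0,0,0,-0.12]
    - [0.2,0,0,0,-0.12]
    - [0.2,0,0,0,-0.073]
    - [0.2,0,0,0,0]
    - [0.2,0,0,0,0]

```text
time: 35.47
ee_pos: [0.4635, 0.0456, 0.0702]
tool_rot: [-0.635, -3.076, -0.0]
ft_force: [-4.1, 1.3, 6.1]
width: 0.577
```

```bash
python3 -c "
from h import *
st()
im,d=vision.read_camera('scene');cv2.imwrite('pics/s10.png',cv2.resize(im[100:250,330:480],None,fx=4,fy=4,interpolation=cv2.INTER_CUBIC))"
```

```text
t 35.47 p [0.4635 0.0456 0.0702] yaw 66.7 F [-4.1  1.3  6.1] T [ 0.5   1.23 -0.2 ] w 0.577 q6 -2.41
```

View pics/s10.png

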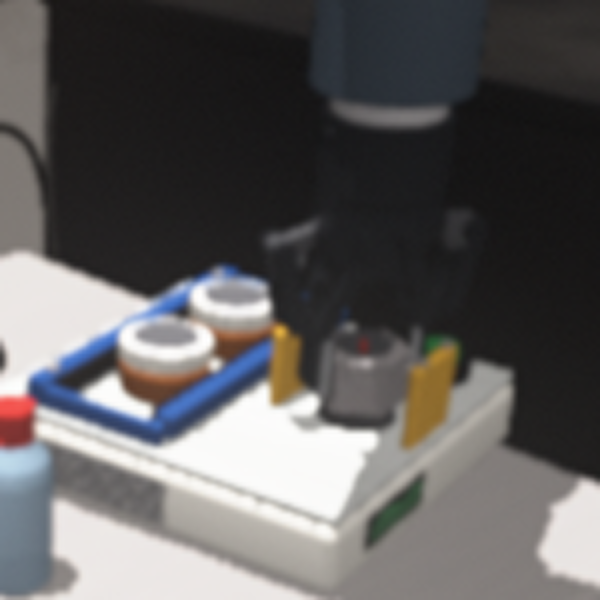

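drive_tool:
  rows:
    - [0.8,0,0,0,0]
    - [0.8,0,0,0,0]
    - [0.8,0,0,0,0]
    - [0.8,0,0,0,0.12]
    - [0.8,0,0,0,0.12]
    - [0.8,0,0,0,0.12]
    - [0.8,0,0,0,0.12]
    - [0.8,0,0,0,0.12]
    - [0.8,0,0,0,0.12]
    - [0.8,0,0,0,0.12]
    - [0.8,0,0,0,0.12]
    - [0.8,0,0,0,0.12]
    - [0.8,0,0,0,0.12]
    - [0.8,0,0,0,0.12]
    - [0.8,0,0,0,0.013]
    - [0.8,0,0,0,0]

```text
time: 36.85
ee_pos: [0.464, 0.0455, 0.0698]
tool_rot: [-0.986, 2.983, -0.0]
ft_force: [-0.1, -0.1, 0.9]
width: 0.798
```

drive_tool:
  rows:
    - [0.2,0,0,0,0]
    - [0.2,0,0,0,0]
    - [0.2,0,0,0,0]
    - [0.2,0,0,0,0]
    - [0.2,0,0,0,-0.06]
    - [0.2,0,0,0,-0.12]
    - [0.2,0,0,0,-0.12]
    - [0.2,0,0,0,-0.12]
    - [0.2,0,0,0,-0.12]
    - [0.2,0,0,0,-0.12]
    - [0.2,0,0,0,-0.12]
    - [0.2,0,0,0,-0.12]
    - [0.2,0,0,0,-0.12]
    - [0.2,0,0,0,-0.12]
    - [0.2,0,0,0,-0.12]
    - [0.2,0,0,0,-0.073]
    - [0.2,0,0,0,0]
    - [0.2,0,0,0,0]

```text
time: 38.35
ee_pos: [0.4635, 0.0456, 0.0702]
tool_rot: [-0.634, -3.076, -0.0]
ft_force: [-4.2, 1.4, 5.7]
width: 0.575
```

```bash
python3 -c "
from h import *
st()
im,d=vision.read_camera('scene');cv2.imwrite('pics/s11.png',cv2.resize(im[100:250,330:480],None,fx=4,fy=4,interpolation=cv2.INTER_CUBIC))"
```

```text
t 38.35 p [0.4635 0.0456 0.0702] yaw 66.7 F [-4.2  1.4  5.7] T [ 0.51  1.29 -0.21] w 0.575 q6 -2.41
```

View pics/s11.png

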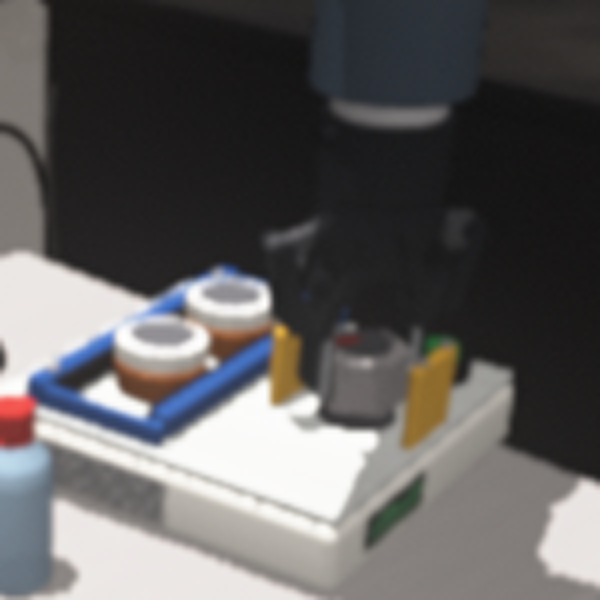

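drive_tool:
  rows:
    - [0.8,0,0,0,0]
    - [0.8,0,0,0,0]
    - [0.8,0,0,0,0]
    - [0.8,0,0,0,0.12]
    - [0.8,0,0,0,0.12]
    - [0.8,0,0,0,0.12]
    - [0.8,0,0,0,0.12]
    - [0.8,0,0,0,0.12]
    - [0.8,0,0,0,0.12]
    - [0.8,0,0,0,0.12]
    - [0.8,0,0,0,0.12]
    - [0.8,0,0,0,0.12]
    - [0.8,0,0,0,0.12]
    - [0.8,0,0,0,0.12]
    - [0.8,0,0,0,0.013]
    - [0.8,0,0,0,0]

```text
time: 39.73
ee_pos: [0.464, 0.0455, 0.0698]
tool_rot: [-0.986, 2.983, -0.0]
ft_force: [0.0, -0.6, 0.4]
width: 0.8
```

drive_tool:
  rows:
    - [0.2,0,0,0,0]
    - [0.2,0,0,0,0]
    - [0.2,0,0,0,0]
    - [0.2,0,0,0,0]
    - [0.2,0,0,0,-0.06]
    - [0.2,0,0,0,-0.1]
    - [0.2,0,0,0,-0.1]
    - [0.2,0,0,0,-0.1]
    - [0.2,0,0,0,-0.1]
    - [0.2,0,0,0,-0.1]
    - [0.2,0,0,0,-0.1]
    - [0.2,0,0,0,-0.1]
    - [0.2,0,0,0,-0.1]
    - [0.2,0,0,0,0]
    - [0.2,0,0,0,0]

```text
time: 40.98
ee_pos: [0.4636, 0.0459, 0.0702]
tool_rot: [-0.054, -3.141, -0.001]
ft_force: [-4.1, 2.9, 6.1]
width: 0.575
```

```bash
python3 -c "
from h import *
st()"
```

```text
t 40.98 p [0.4636 0.0459 0.0702] yaw 88.0 F [-4.1  2.9  6.1] T [ 0.92  1.39 -0.16] w 0.575 q6 -2.04
```

drive_tool:
  rows:
    - [0.2,0,0,0,-0.1]
    - [0.2,0,0,0,-0.1]
    - [0.2,0,0,0,-0.1]
    - [0.2,0,0,0,-0.1]
    - [0.2,0,0,0,-0.07]
    - [0.2,0,0,0,0]
    - [0.2,0,0,0,0]

```text
time: 41.57
ee_pos: [0.4635, 0.0456, 0.0702]
tool_rot: [-0.63, -3.077, -0.0]
ft_force: [-4.1, 1.1, 5.2]
width: 0.574
```

```bash
python3 -c "
from h import *
st()
im,d=vision.read_camera('scene');cv2.imwrite('pics/s12.png',cv2.resize(im[100:250,330:480],None,fx=4,fy=4,interpolation=cv2.INTER_CUBIC))"
```

```text
t 41.57 p [0.4635 0.0456 0.0702] yaw 66.9 F [-4.1  1.1  5.2] T [ 0.54  1.34 -0.23] w 0.574 q6 -2.41
```

View pics/s12.png

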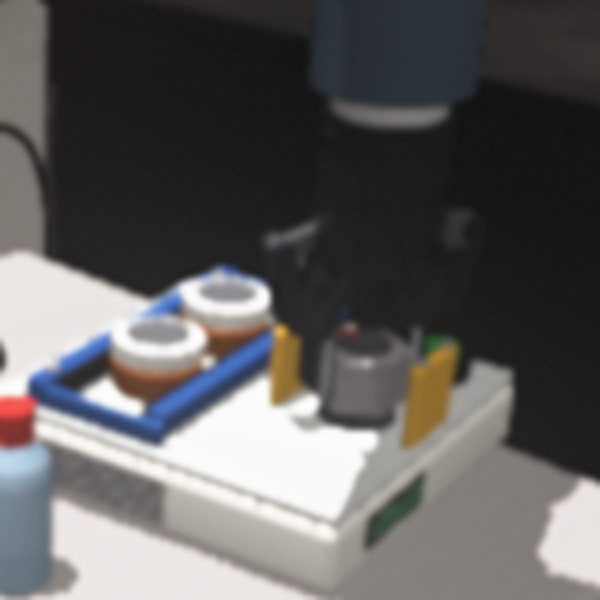

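drive_tool:
  rows:
    - [0.8,0,0,0,0]
    - [0.8,0,0,0,0]
    - [0.8,0,0,0,0]
    - [0.8,0,0,0,0.12]
    - [0.8,0,0,0,0.12]
    - [0.8,0,0,0,0.12]
    - [0.8,0,0,0,0.12]
    - [0.8,0,0,0,0.12]
    - [0.8,0,0,0,0.12]
    - [0.8,0,0,0,0.12]
    - [0.8,0,0,0,0.12]
    - [0.8,0,0,0,0.12]
    - [0.8,0,0,0,0.12]
    - [0.8,0,0,0,0.12]
    - [0.8,0,0,0,0.013]
    - [0.8,0,0,0,0]

```text
time: 42.95
ee_pos: [0.464, 0.0454, 0.0698]
tool_rot: [-0.99, 2.982, -0.0]
ft_force: [0.1, -0.0, 0.4]
width: 0.801
```

drive_tool:
  rows:
    - [0.2,0,0,0,0]
    - [0.2,0,0,0,0]
    - [0.2,0,0,0,0]
    - [0.2,0,0,0,0]
    - [0.2,0,0,0,-0.06]
    - [0.2,0,0,0,-0.1]
    - [0.2,0,0,0,-0.1]
    - [0.2,0,0,0,-0.1]
    - [0.2,0,0,0,-0.1]
    - [0.2,0,0,0,0]
    - [0.2,0,0,0,0]

```text
time: 43.87
ee_pos: [0.4635, 0.0461, 0.0702]
tool_rot: [0.438, -3.111, -0.002]
ft_force: [-4.4, 3.5, 4.7]
width: 0.574
```

```bash
python3 -c "
from h import *
st()"
```

```text
t 43.87 p [0.4635 0.0461 0.0702] yaw 106.0 F [-4.4  3.5  4.7] T [1.08 1.31 0.01] w 0.574 q6 -1.73
```

drive_tool:
  rows:
    - [0.2,0,0,0,-0.1]
    - [0.2,0,0,0,-0.1]
    - [0.2,0,0,0,-0.1]
    - [0.2,0,0,0,0]
    - [0.2,0,0,0,0]

```text
time: 44.28
ee_pos: [0.4635, 0.0459, 0.0702]
tool_rot: [0.074, -3.14, -0.001]
ft_force: [-4.3, 2.1, 6.0]
width: 0.573
```

```bash
python3 -c "
from h import *
st()"
```

```text
t 44.28 p [0.4635 0.0459 0.0702] yaw 92.7 F [-4.3  2.1  6. ] T [1.11 1.49 0.27] w 0.573 q6 -1.96
```

drive_tool:
  rows:
    - [0.2,0,0,0,-0.1]
    - [0.2,0,0,0,-0.1]
    - [0.2,0,0,0,-0.1]
    - [0.2,0,0,0,0]
    - [0.2,0,0,0,0]

```text
time: 44.7
ee_pos: [0.4635, 0.0457, 0.0702]
tool_rot: [-0.294, -3.127, -0.0]
ft_force: [-3.9, 2.8, 5.3]
width: 0.582
```

```bash
python3 -c "
from h import *
st()"
```

```text
t 44.7 p [0.4635 0.0457 0.0702] yaw 79.3 F [-3.9  2.8  5.3] T [0.85 1.5  0.63] w 0.582 q6 -2.19
```

drive_tool:
  rows:
    - [0.2,0,0,0,-0.1]
    - [0.2,0,0,0,-0.1]
    - [0.2,0,0,0,0]
    - [0.2,0,0,0,0]

```text
time: 45.03
ee_pos: [0.4635, 0.0456, 0.0702]
tool_rot: [-0.538, -3.095, 0.0]
ft_force: [-5.0, 1.6, 5.8]
width: 0.576
```

```bash
python3 -c "
from h import *
st()
im,d=vision.read_camera('scene');cv2.imwrite('pics/s13.png',cv2.resize(im[100:250,330:480],None,fx=4,fy=4,interpolation=cv2.INTER_CUBIC))"
```

```text
t 45.03 p [0.4635 0.0456 0.0702] yaw 70.3 F [-5.   1.6  5.8] T [0.79 1.49 0.84] w 0.576 q6 -2.35
```

View pics/s13.png

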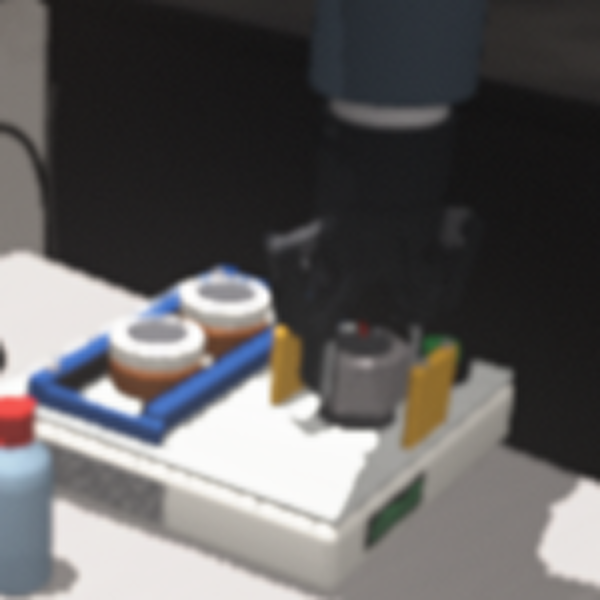

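drive_tool:
  rows:
    - [0.8,0,0,0,0]
    - [0.8,0,0,0,0]
    - [0.8,0,0,0,0]
    - [0.8,0,0,0,0]
    - [0.8,0,0,0.3,0]
    - [0.8,0,0,0.8,0]
    - [0.8,0,0,0.8,0]
    - [0.8,0,0,0.8,0]
    - [0.8,0,0,0.8,0]
    - [0.8,-0.2,0.8,0.3,0.12]
    - [0.8,-0.2,0.8,0,0.12]
    - [0.3,-0.2,0.8,0,0.12]
    - [0,-0.2,0.8,0,0.12]
    - [0,-0.2,0.8,0,0.12]
    - [0,-0.2,0.8,0,0.1]
    - [0,-0.2,0.8,0,0]
    - [0,-0.2,0.8,0,0]
    - [0,0,0,0,0]
    - [0,0,0,0,0]

```text
time: 46.67
ee_pos: [0.4157, 0.2384, 0.1844]
tool_rot: [-0.322, 3.125, 0.0]
ft_force: [1.3, 0.1, -0.7]
width: -0.005
```

```bash
python3 -c "
from h import *
st()
im,d=vision.read_camera('scene');cv2.imwrite('pics/s14.png',cv2.resize(im[100:250,330:480],None,fx=4,fy=4,interpolation=cv2.INTER_CUBIC))
im,d=vision.read_camera('top');cv2.imwrite('pics/t14.png',cv2.resize(im[145:275,330:470],None,fx=4.5,fy=4.5,interpolation=cv2.INTER_CUBIC))"
```

```text
t 46.67 p [0.4157 0.2384 0.1844] yaw 101.8 F [ 1.3  0.1 -0.7] T [-0.07  0.07  0.01] w -0.005 q6 -2.21
```

View pics/s14.png

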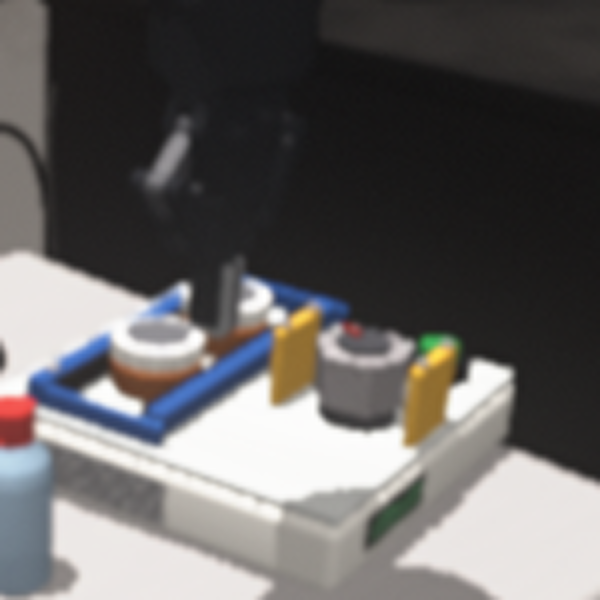

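View pics/t14.png

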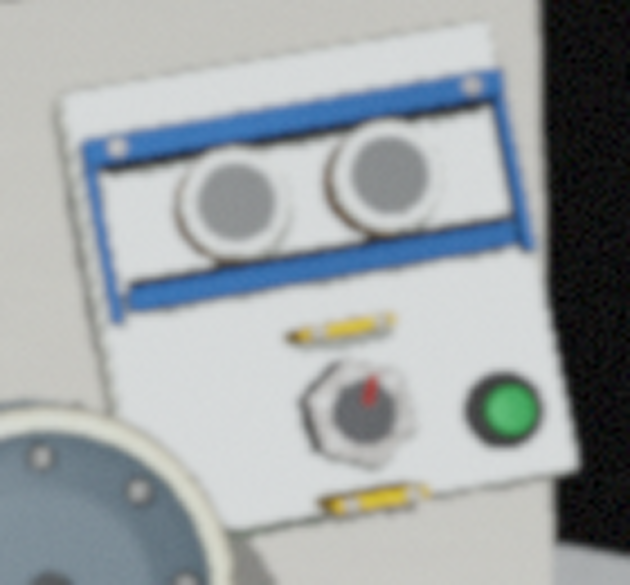

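drive_tool:
  rows:
    - [0,0.1,-0.5,0,0]
    - [0,0.15,-0.8,0,0]
    - [0,0.15,-0.8,0,0]
    - [0,0.15,-0.8,0,0]
    - [0,0.15,-0.8,0,0]
    - [0,0.15,-0.8,0,0]
    - [0,0.15,-0.8,0,0]
    - [0,0.15,-0.8,0,0]
    - [0,0.15,-0.8,0,0]
    - [0,0.15,-0.8,0,0]
    - [0,0.15,-0.8,0,0]
    - [0,0.1,-0.5,0,0]
    - [0,0,0,0,0]
    - [0,0,0,0,0]
    - [0,0,0,0,0]

```text
time: 48.02
ee_pos: [0.4667, -0.0328, 0.184]
tool_rot: [-0.317, 3.125, 0.0]
ft_force: [-0.3, 0.3, -0.4]
width: 0.001
```

```bash
python3 -c "
from h import *
st()
im,d=vision.read_camera('scene');cv2.imwrite('pics/s15.png',cv2.resize(im[60:260,330:530],None,fx=3,fy=3,interpolation=cv2.INTER_CUBIC))"
```

```text
t 48.02 p [ 0.4667 -0.0328  0.184 ] yaw 101.6 F [-0.3  0.3 -0.4] T [ 0.05  0.03 -0.03] w 0.001 q6 -1.63
```

View pics/s15.png

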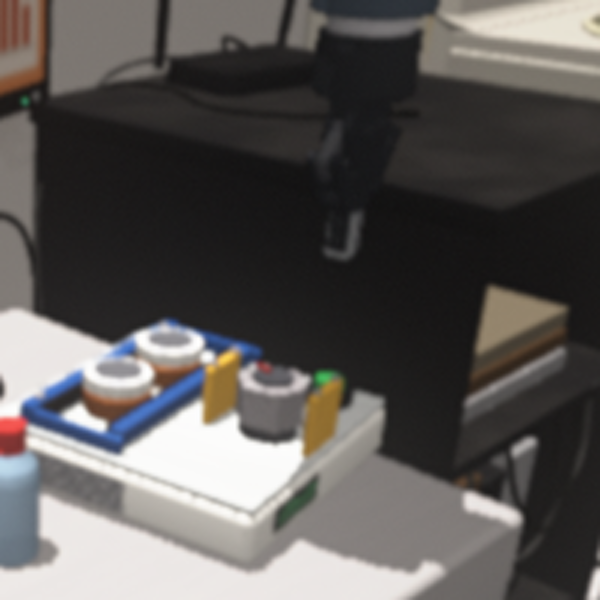

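drive_tool:
  rows:
    - [0,-0.05,-0.07,-0.5,0]
    - [0,0,0,-0.7,0]
    - [0,0,0,-0.7,0]
    - [0,0,0,-0.7,0]
    - [0,0,0,-0.4,0]
    - [0,0,0,-0.2,0]
    - [0,0,0,0,0]
    - [0,0,0,0,0]

```text
time: 48.73
ee_pos: [0.4658, -0.0343, 0.0885]
tool_rot: [-0.32, 3.125, -0.0]
ft_force: [0.4, -0.1, 1.1]
width: -0.005
```

drive_tool:
  rows:
    - [0,0,0,-0.1,0]
    - [0,0,0,-0.1,0]
    - [0,0,0,-0.1,0]
    - [0,0,0,0,0]

```text
time: 49.07
ee_pos: [0.4652, -0.0346, 0.0785]
tool_rot: [0.318, -3.125, -0.0]
ft_force: [0.1, -1.0, -0.9]
width: -0.0
```

```bash
python3 -c "
from h import *
st()"
```

```text
t 49.07 p [ 0.4652 -0.0346  0.0785] yaw 101.6 F [ 0.1 -1.  -0.9] T [0.03 0.05 0.04] w -0.0 q6 -1.63
```

drive_tool:
  rows:
    - [0,0,0,-0.07,0]
    - [0,0,0,-0.07,0]
    - [0,0,0,0,0]
    - [0,0,0,0,0]

```text
time: 49.4
ee_pos: [0.4656, -0.0346, 0.0749]
tool_rot: [-0.319, 3.125, -0.0]
ft_force: [0.3, -0.5, 2.8]
width: 0.003
```

drive_tool:
  rows:
    - [0,0,0,-0.07,0]
    - [0,0,0,-0.07,0]
    - [0,0,0,0,0]
    - [0,0,0,0,0]

```text
time: 49.73
ee_pos: [0.4657, -0.0347, 0.071]
tool_rot: [-0.319, 3.125, -0.0]
ft_force: [-2.5, 1.2, 6.4]
width: 0.0
```

drive_tool:
  rows:
    - [0,0,0,-0.07,0]
    - [0,0,0,0,0]
    - [0,0,0,0,0]
    - [0,0,0,0,0]

```text
time: 50.07
ee_pos: [0.4658, -0.0347, 0.0707]
tool_rot: [-0.32, 3.123, -0.001]
ft_force: [-8.3, 1.9, 21.7]
width: -0.003
```

```bash
python3 -c "
from h import *
st()
im,d=vision.read_camera('scene');cv2.imwrite('pics/s16.png',cv2.resize(im[120:220,380:480],None,fx=6,fy=6,interpolation=cv2.INTER_CUBIC))"
```

```text
t 50.07 p [ 0.4658 -0.0347  0.0707] yaw 101.7 F [-8.3  1.9 21.7] T [ 0.84  2.96 -0.03] w -0.003 q6 -1.63
```

View pics/s16.png

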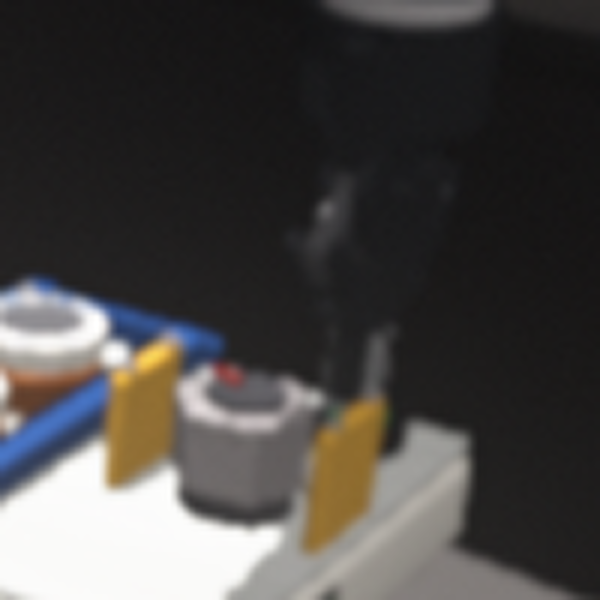

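```bash
python3 -c "
from h import *
P=cloud('top',np.load('top0.npy'))
print((P[226:246,432:454,2]*1000).round().astype(int))"
```

```text
[[56 52 54 53 53 54 58 53 52 54 53 57 53 54 54 55 58 56 53 53 55 54]
 [55 53 54 58 53 54 55 58 62 66 66 66 65 56 55 55 53 53 53 57 54 52]
 [52 54 55 55 53 59 67 67 70 69 67 62 66 64 67 51 52 60 55 55 54 56]
 [57 57 54 55 61 66 68 66 68 66 67 69 69 64 68 69 52 53 51 53 55 56]
 [55 53 54 60 65 66 66 65 70 72 68 69 64 65 67 67 70 51 53 54 56 57]
 [56 56 61 63 65 71 70 74 74 80 73 77 75 75 73 63 69 66 54 55 56 51]
 [50 59 61 66 71 67 70 69 74 80 76 75 77 79 77 79 67 67 65 55 54 54]
 [53 54 66 67 66 66 68 78 74 78 76 74 79 76 77 78 76 67 66 56 58 55]
 [56 57 68 65 67 69 72 75 79 79 78 77 76 76 76 75 77 66 64 66 55 55]
 [53 56 69 67 66 66 75 77 76 78 75 80 77 77 73 75 78 67 67 67 54 57]
 [54 59 70 67 68 64 72 77 76 77 76 75 77 77 77 75 75 66 66 66 58 54]
 [57 61 65 69 71 65 72 77 74 77 76 78 76 77 79 79 75 65 66 63 54 55]
 [54 54 63 68 67 65 71 71 77 75 75 80 78 79 77 76 76 67 67 54 54 53]
 [53 55 58 66 64 64 67 69 75 75 82 76 80 77 74 72 69 67 64 57 54 56]
 [55 53 55 63 67 68 69 69 72 77 79 74 79 76 74 67 68 65 63 53 53 55]
 [55 54 56 57 67 68 65 68 69 67 68 74 68 66 66 66 68 66 54 54 56 53]
 [52 56 53 56 64 63 67 70 69 67 65 65 67 65 66 62 66 51 54 52 51 55]
 [51 52 57 55 57 57 63 66 67 68 68 66 68 67 67 66 51 55 57 55 55 55]
 [56 53 53 53 55 54 53 52 65 67 65 65 68 65 57 54 51 57 55 55 50 54]
 [57 55 57 57 55 51 53 51 56 53 53 57 57 53 56 52 55 53 53 58 57 55]]
```

The housing top is at about 67 mm and the button top was at 76.5 mm. The stop at 70.7 mm is therefore the button's own full travel. I'll lift clear.

drive_tool:
  rows:
    - [0,0,0,0.2,0]
    - [0,0,0,0.5,0]
    - [0,0,0,0.8,0]
    - [0,0,0,0.8,0]
    - [0,0,0,0.8,0]
    - [0,0,0,0.8,0]
    - [0,-0.2,0.7,0.3,0]
    - [0,-0.2,0.8,0,0]
    - [0,-0.2,0.8,0,0]
    - [0,-0.2,0.8,0,0]
    - [0,-0.2,0.8,0,0]
    - [0,-0.2,0.8,0,0]
    - [0,-0.2,0.8,0,0]
    - [0,-0.2,0.8,0,0]
    - [0,-0.2,0.8,0,0]
    - [0,-0.2,0.8,0,0]
    - [0,0,0.5,0,0]
    - [0,0,0,0,0]
    - [0,0,0,0,0]

```text
time: 51.7
ee_pos: [0.4053, 0.2177, 0.1939]
tool_rot: [0.32, -3.124, 0.001]
ft_force: [0.4, -0.9, 0.9]
width: -0.0
```

```bash
python3 -c "
from h import *
st()
im,d=vision.read_camera('scene');cv2.imwrite('pics/s17.png',im)
im,d=vision.read_camera('top');cv2.imwrite('pics/t17.png',cv2.resize(im[145:275,330:470],None,fx=4.5,fy=4.5,interpolation=cv2.INTER_CUBIC))
P=cloud('top',d);print(np.median(P[233:239,440:446,2]))
for w in ((.5765,.028),(.563,.106)):
  u,v=proj('top',(*w,.091)).round().astype(int);print(u,v,np.median(P[v-2:v+3,u-2:u+3,2]))
"
```

```text
t 51.7 p [0.4053 0.2177 0.1939] yaw 101.7 F [ 0.4 -0.9  0.9] T [0.   0.02 0.01] w -0.0 q6 -2.2
0.0763933564289034
416 187 0.09104409127869138
383 193 0.09029507496330394
```

View pics/s17.png

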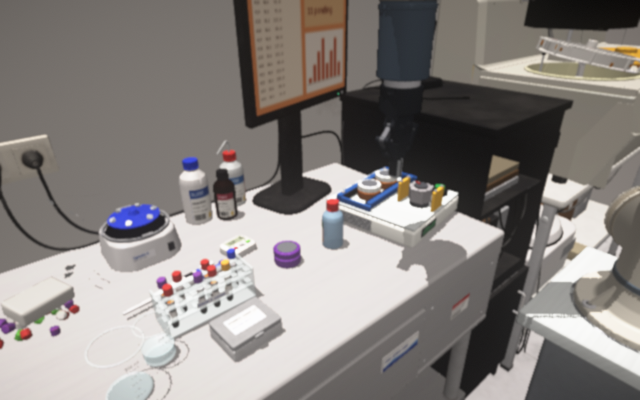

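View pics/t17.png

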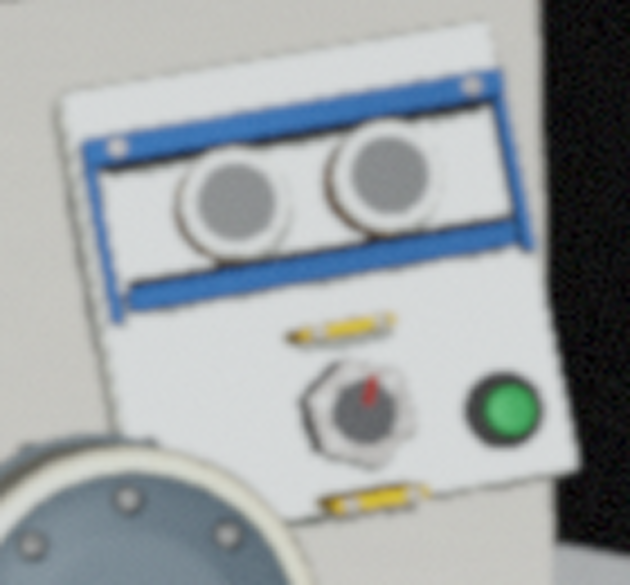

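The jars stand in the closed trough with their lids at 0.091 m, and the button is back up at 0.0764 m. The bottle is upright on the bench at (332,225) in the scene view, and the slide box and timer have not moved. I'm handing in.

```bash
python3 -c "
from h import *
print(bot.finish_job());st()"
```

```text
the job is handed in; nothing more can be done
None
the job is handed in; nothing more can be done
```

I did every step of the task and handed the job in at about 52 s of the 208 s allowed; no verdict was reported.

- **Bottle:** It is out of the trough and standing upright on the bench, and the last picture confirms this.
- **Jars:** I found two white-lidded jars, and both stand upright in the trough. Their lids are at 90–91 mm, as expected for the deck height plus the jar. I left the purple look-alike alone.
- **Clamp:** I turned the head clockwise through seven swings, taking a fresh grip each time. On the last swing the measured torque rose by about 1 N m over running torque, well above the 0.4 N m that counts as firm.
- **Spring-back:** When I let go, the head sprang back by roughly 0.6 rad, judged from the picture. That is slightly more than the quoted 0.5 rad, but my reading of the mark is only good to a few degrees. The pictures show the jaw closed up against both jars. I did not make a further swing to confirm it gained nothing.
- **Button:** I pressed it about 6 mm down to a hard stop at 22 N. It was back at its starting height afterwards.
- **Bystanders:** The slide box and timer look unmoved in the last picture. The arm was clear of everything, with no force beyond sensor noise at the wrist.

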